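# Wedge the setting cupboard's door shut

### The arm

A 6-joint arm with a two-finger parallel gripper is mounted at the origin on a cart in front of the work surface, level with it; the furniture and walls round the work are solid. World frame = base frame: x ahead of the robot, y to its left, z up, the work surface at z = 0. Lengths are in mm, angles in rad, forces in N, time in s.
With the tool pointing down it reaches from about 325 to 775 mm from the base axis. Payload 5.5 kg.
Tool frame: the origin (TCP) lies on the centre line of the jaws, within the pads' length; the fingertips stand 11 mm ahead of it and the grasp point (between the pads) lies 8 mm behind it; z points along the fingers, y is the direction in which the jaws open and shut (so a half turn about z gives the same grasp; the last joint's range is limited). The gripper opens to 88 mm and grips with 3 to 60 N. Pads are 20 mm wide; open, the fingers measure 115 mm over their backs; the gripper's body (75 mm by 178 mm) begins 61 mm behind the grasp point.
Start: joints at [-1.25, 0.091, 1.231, -0, 1.82, -0.057], TCP at [221.326, -557.701, 202.131] pointing down, gripper open.
Joint ranges: [-2.87, 2.87], [-0.86, 2.18], [0.17, 2.46], [-1.51, 4.65], [0.06, 2.69], [-2.65, 2.65]. Speed limits (rad/s): [2.57, 2.57, 3.01, 3.14, 3.14, 3.14].

### API

Orientations are given as a 3x3 rotation matrix whose columns are the frame's x, y, z axes.
In Python, from plant import r gives the robot as it stands.
- The arm moves only by the tool send_rows, never from a script. Its argument "series" is a list of rows, each a list of 7 numbers: the shift along the tool's x, y, z in m, then the turn, a rotation vector about the tool's x, y, z in degrees, then the finger opening in m, from 0 to 0.0878. In form: [[dx, dy, dz, wx, wy, wz, fingers], ...]. A call has 1 to 12 rows; each row is the pose to reach, as a shift and turn from the pose measured when the call began, along the tool's axes at that moment; what a row does not reach only later rows make up. A row lasts 1/8 s, in which the tool goes at most 62.5 mm and 10.7 degrees, less where a joint would pass 70% of its speed; a pose out of reach is approached as far as the arm can. A call with a gripper value outside its range is refused whole. The fingers move at their own pace and stop on an object; "force" is the grip in N (left out, the last holds). Time passes only in rows, so rows that repeat a pose let the fingers close. It gives the time, the measured TCP pose, the force and the opening at its end, in the units of the state.
- r.sense(): the state, without advancing time (a new reading comes with each control period).
- r.grab_frame(name): name is "side" or "top"; returns a dict with "image" (480x640x3 uint8, red, green, blue), "z_map" (480x640 float32, mm along the optical axis (not along the pixel's ray), 0 where there is no reading), "fovy" (degrees; the focal length in pixels is half the picture's height over the tangent of half this angle, whatever the lens; pixels are square), "cx", "cy" (the principal point, pixels), "R" (3x3) and "t" (3): a world point X has camera coordinates R X + t. Camera axes: x right, y down, z forward; pixel columns grow to the right and rows downward; lengths in mm; the calibration is good to about 2 mm. A picture is of the moment at which its call begins.
- r.finish_job(): hands the job in, once; it reports no verdict.
The state is a dict: "time": time; "qpos": joint angles; "joint_velocities": joint speeds; "joint_torque": joint torques, N m; "eef_pos": TCP position; "tcp_rot": TCP orientation; "wrist_force": force on the tool from outside, world axes, zero at the start; "ft_torque": the same for the moment, N m; "gripper_width": finger opening in mm.
Only numpy, scipy, OpenCV 4.12 (cv2) and the standard library are available. Lean on these libraries where they do the work, as an engineer would, in place of code of your own. Each camera call takes 0.05 s, during which the arm holds its last target.

### The job

The setting cupboard on the worktable has no catch, and the springy seal keeps pushing its door ajar. Swing the door shut, then push the wooden wedge, thin end first, under the lower edge of the door in the half away from the hinges, and tap it in until it jams tight and keeps the door fully shut by itself. Stop as soon as it is tight, before it lifts the door on its hinge pins, and leave the mould, the cup and the thermometer beside the cupboard where they are.

Things in the scene. Friction and masses are not known exactly. Their poses are not given: they have to be found in the camera images.
- cupboard: Light wooden setting cupboard with filled moulds inside, fixed, 300 wide, 190 deep, top 257 above the table. Origin: on the table under its centre. +x from its front into it, +y to the hinge side (left seen from the front), z up.
- door (a joint): Angle of the door (rad): 0 fully shut, grows as the free edge swings out to the robot. Light friction (0.12 N m) keeps it where it is left, but from 0.028 down a springy seal pushes it out again, with 2 N at the free edge when shut. Door (1.1 kg): 290 wide, 240 high, 18 thick frame with clear pane; knob 22 proud, 19 in from the free edge, 65 below the door's top.
- door_foot (a point): Point on the table right under the lower front corner of the SHUT door at its free (knob) edge; fixed to the cupboard, axes as the cupboard's (+y along the shut door to the hinges, +x through it). The door's lower edge hangs 8.5 to 16.5 mm above the table: the hinges are slotted, and how high it was hung is not measured.
- door_lift (a joint): How far the door is lifted on its lift-off hinge pins (m): 0 as it rests there by its own weight, grows upwards; only the wedge can lift it. Pushing the wedge in takes up to about 7 N while it presses the door onto the seal, then climbs quickly once the door is shut; at a push of 16 to 28 N, by friction, the door begins to lift.
- door_hinge (a point): Point on the table under the upright hinge axis, on the left of the cupboard's front; axes as the cupboard's. The door's front face is 18.5 mm in front of the axis (the -x side when shut); its free edge is 292 mm from the axis.
- wedge: Plain wooden wedge, loose, flat on the table: 165 long, 38 wide. Thin end (+x) 5 high, rising evenly over 115 mm to 28 high; then a level tail 50 long at -x to hold it by. About 0.12 kg. Origin: centre of its underside; x lengthwise, y across, z up. Friction about 0.6 on table and door, so it stays where it jams.
- wedge_tip (a point): Middle of the thin end's lower edge, 82.5 mm along +x from the wedge's origin; axes as the wedge.
- mould_a: Bystander: beige silicone candle mould, 68 round, 84 high, standing left of the cupboard. Origin: centre of its underside.
- cup: Bystander: open steel cup, 64 round, 71 high, standing right of the cupboard. Origin: centre of its underside.
- thermo: Bystander: probe thermometer with a white head 22 wide, 203 long, lying to the right. Origin: centre of its underside.
Things that resemble listed ones, but are neither listed nor needed, are in the scene too. Of the things shaped like the wedge, the wooden one is meant.

How it is judged (in metres and radians):
On the way:
1. the door is swung to against its seal (value of joint door below 0.06 rad), for 0.2 s.
At the end, for the whole second after the job is handed in: The door is shut within 0.012 rad (3 mm at the free edge), the wedge lies flat with its thin end at least 10 mm behind the door's front face in the half away from the hinges, at rest, and is jammed: wedge and door press on each other with more than 5 N. The door is never lifted more than 1 mm (value of joint door below 0.012 rad and contact force between wedge and door above 5 N and x of wedge_tip in the frame of door_foot above 0.01 m and y of wedge_tip in the frame of door_foot between 0 and 0.146 m and angle between wedge's own z axis and vertical below 0.12 rad and linear speed of wedge below 0.01 m/s); the robot touches nothing.
It fails at once if the wedge is driven too far: the door is lifted more than 1 mm on its hinge pins (value of joint door_lift above 0.001 m).
It fails at once if the mould, cup or thermometer is moved more than 30 mm (distance of any of mould_a, cup, thermo from where it was at the start of the episode above 0.03 m).
It also fails if it takes over 64 s, if anything falls off the work surface, if the arm or the gripper's body presses on something with over 40 N, if the wrist force passes 120 N, or if a joint passes its speed limit or range.

## Working session

There is one attempt and no reset: what is moved stays moved. The work goes in short steps, Python scripts to look and compute and a tool call to move; the robot and the scene stay as the last step left them, time stands still between calls to the robot, and variables do not carry over. Pictures are saved under pics/ and viewed, and the job is handed in when it is done.

Besides the shell and the picture viewer there is one more tool, called after ">>>" as name(argument=value, ...) on one line, values as JSON. send_rows: Moves the arm, as the interface text tells. Its arguments: {"type":"object","properties":{"series":{"type":"array","items":{"type":"array","items":{"type":"number"}}},"force":{"type":"number"}},"required":["series"]}

```bash
ls; mkdir -p pics; python3 - <<'E'
from plant import r
import cv2,numpy as np,pickle
for n in("side","top"):
    f=r.grab_frame(n); pickle.dump(f,open(f"{n}0.pkl","wb"))
    cv2.imwrite(f"pics/{n}0.png",f["image"][:,:,::-1]); print(n,f["fovy"],f["cx"],f["cy"],f["R"],f["t"])
print(r.sense())
E
```

```text
pics
side 46.31142187651726 317.712630794545 239.6315983447345 [[-0.21265092 -0.97710434  0.00683415]
 [-0.43438685  0.08826763 -0.89639104]
 [ 0.87526433 -0.19358704 -0.44321146]] [ -31.44465575  310.96115741 1293.42555354]
top 43.58868910497708 316.9709503946191 236.69503301108077 [[-2.12724735e-01 -9.77112165e-01  6.92300208e-05]
 [-9.19799876e-01  2.00223505e-01 -3.37459237e-01]
 [ 3.29721664e-01 -7.18496044e-02 -9.41340140e-01]] [ -60.47515549  554.40752968 1683.05683448]
{'time': 0.1, 'qpos': array([-1.24970993e+00,  9.17762550e-02,  1.23177319e+00, -1.03064644e-05,
        1.81982351e+00, -5.66970384e-02]), 'joint_velocities': array([-2.03377512e-04,  4.21509266e-04, -1.79947566e-03,  5.21306474e-04,
       -2.14126467e-03,  4.12279624e-05]), 'joint_torque': array([ 3.51464878e-03, -4.47859955e+01, -4.07567596e+01,  7.00545078e-02,
        2.84985581e-02, -1.00946129e-04]), 'eef_pos': array([ 221.21354371, -557.39235183,  201.12001757]), 'tcp_rot': array([[ 9.29485481e-01,  3.68858257e-01, -5.71336918e-04],
       [ 3.68858689e-01, -9.29483956e-01,  1.68616329e-03],
       [ 9.09067541e-05, -1.77800688e-03, -9.99998415e-01]]), 'wrist_force': array([ 0.35476538, -0.13476057, -0.87829855]), 'ft_torque': array([-0.01617792,  0.00402837, -0.0096615 ]), 'gripper_width': 87.98121595987186}
```

View pics/side0.png

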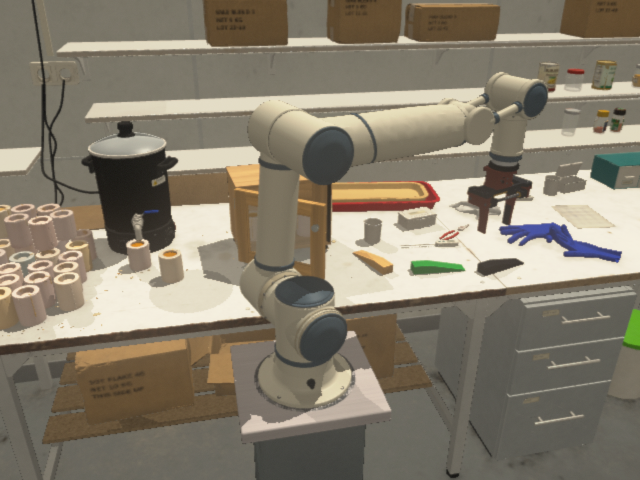

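View pics/top0.png

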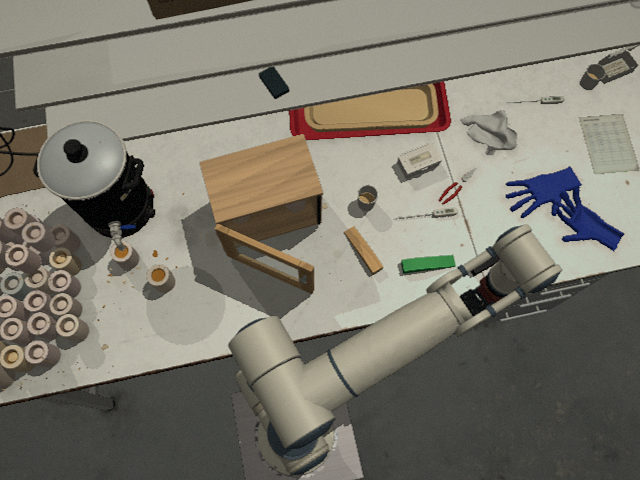

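The top view shows the cupboard with its roof at about (200–322, 138–225). The door is open, with its free end near (312, 288). The wooden wedge is at (347–382, 228–275), the cup at (367, 198) and the thermometer at (430, 214). I'll zoom in to measure these.

```bash
cat > h.py <<'E'
import numpy as np,cv2,pickle
def cam(f):
    fl=240/np.tan(np.radians(f["fovy"]/2)); return fl
def ray(f,u,v,z):
    fl=cam(f);d=np.array([(u-f["cx"])/fl,(v-f["cy"])/fl,1]);R=np.array(f["R"]);t=np.array(f["t"])
    C=-R.T@t;w=R.T@d;return C+w*(z-C[2])/w[2]
def proj(f,X):
    c=np.array(f["R"])@np.array(X,float)+f["t"];fl=cam(f);return c[:2]/c[2]*fl+[f["cx"],f["cy"]]
def world(f):
    z=f["z_map"].astype(float);fl=cam(f);v,u=np.mgrid[:480,:640]
    c=np.stack([(u-f["cx"])/fl*z,(v-f["cy"])/fl*z,z],-1);return (c-f["t"])@np.array(f["R"])
E
python3 - <<'E'
from h import *
f=pickle.load(open("top0.pkl","rb"))
im=f["image"][:,:,::-1]
c=im[120:310,190:400];cv2.imwrite("pics/c0.png",cv2.resize(c,None,fx=3.8,fy=3.1,interpolation=cv2.INTER_CUBIC)[:600,:800])
c=im[200:300,210:400];cv2.imwrite("pics/c1.png",cv2.resize(c,None,fx=4,fy=4,interpolation=cv2.INTER_CUBIC))
W=world(f)
hsv=cv2.cvtColor(np.ascontiguousarray(im),cv2.COLOR_BGR2HSV)
m=((W[:,:,2]>12)&(W[:,:,2]<60)&(hsv[:,:,1]>90)&(hsv[:,:,0]<25)&(f["z_map"]>0)).astype(np.uint8)
m[:, :335]=0;m[:,400:]=0;m[:215]=0;m[300:]=0
ys,xs=np.nonzero(m);P=W[ys,xs];print(len(P),P.mean(0),P.min(0),P.max(0))
# print top points
m2=(P[:,2]>24);print(m2.sum(),P[m2].mean(0))
# roof
m=(W[:,:,2]>250)&(W[:,:,2]<265)&(f["z_map"]>0);m[:,:190]=0;m[:,330:]=0;m[240:]=0
ys,xs=np.nonzero(m);pts=W[ys,xs][:,:2].astype(np.float32);print(pts.shape,W[ys,xs][:,2].mean());r=cv2.minAreaRect(pts);print(r,cv2.boxPoints(r))
r=cv2.minAreaRect(np.stack([xs,ys],-1).astype(np.float32));
E
```

```text
486 [ 466.77175869 -318.69426519   22.53886819] [ 406.99987591 -356.1555281    12.00862829] [ 558.72559558 -281.31012749   38.11519646]
211 [ 447.35394154 -325.54390028   27.99582029]
(6793, 2) 256.18750361206037
((644.3802490234375, -47.16157531738281), (270.0025329589844, 312.4481506347656), 4.882164478302002) [[ 496.57306    97.00618 ]
 [ 523.1645   -214.30836 ]
 [ 792.18744  -191.32933 ]
 [ 765.596     119.985214]]
```

View pics/c1.png

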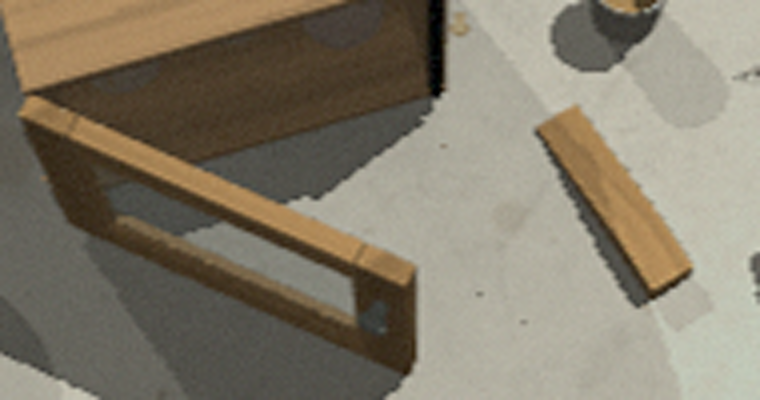

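View pics/c0.png

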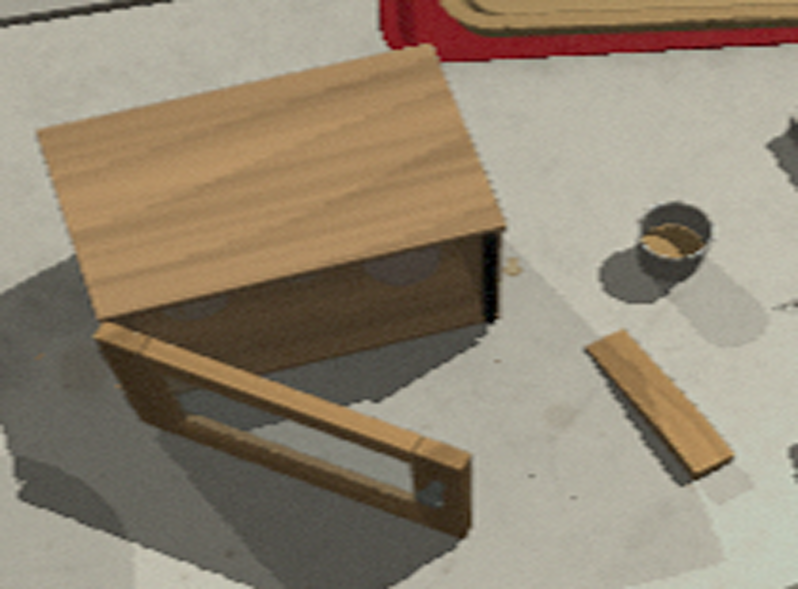

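The crop shows roof corners near (200, 162), (304, 134), (323, 194) and (217, 223). The open door's top edge runs from (216, 225) to (313, 265). The wedge's thin end is near (350, 230) and its tail near (378, 272).

```bash
python3 - <<'E'
from h import *
f=pickle.load(open("top0.pkl","rb"));s=pickle.load(open("side0.pkl","rb"))
im=np.ascontiguousarray(f["image"][:,:,::-1])
W=world(f)
# roof only: fit
m=(W[:,:,2]>250)&(W[:,:,2]<265)&(f["z_map"]>0);m[:,:190]=0;m[:,330:]=0;m[240:]=0
v,u=np.mgrid[:480,:640]
m&=(v< 223.2+(u-217.1)*(194.2-223.2)/(322.9-217.1)+1)
ys,xs=np.nonzero(m);pts=W[ys,xs][:,:2].astype(np.float32)
rr=cv2.minAreaRect(pts);print(rr,cv2.boxPoints(rr))
for p in [(200.5,161.9),(303.9,134.5),(322.9,194.2),(217.1,223.2)]: print(ray(f,*p,257))
# wedge: colour mask
hsv=cv2.cvtColor(im,cv2.COLOR_BGR2HSV)
m=((hsv[:,:,1]>85)&(hsv[:,:,0]<25)&(hsv[:,:,2]>60)).astype(np.uint8);m[:, :335]=0;m[:,400:]=0;m[:222]=0;m[285:]=0
c=max(cv2.findContours(m,0,cv2.CHAIN_APPROX_NONE)[0],key=cv2.contourArea)
print(cv2.contourArea(c),cv2.boxPoints(cv2.minAreaRect(c)))
o=cv2.approxPolyDP(c,2.5,True);print(o[:,0])
# tail plateau and slope from depth
ys,xs=np.nonzero(m);P=W[ys,xs]
P=P[(P[:,2]>3)]
k=P[:,2]>25;print(k.sum(),cv2.minAreaRect(P[k][:,:2].astype(np.float32)))
rr=cv2.minAreaRect(P[:,:2].astype(np.float32));print(rr,cv2.boxPoints(rr))
# door top
m=(W[:,:,2]>235)&(W[:,:,2]<256)&(v>=226+(u-217)*(194.2-223.2)/(322.9-217.1))&(f["z_map"]>0)&(v<300)&(u>200)&(u<330)
ys,xs=np.nonzero(m);P=W[ys,xs];print(len(P),np.median(P[:,2]));rr=cv2.minAreaRect(P[:,:2].astype(np.float32));print(rr,cv2.boxPoints(rr))
l=cv2.fitLine(P[:,:2].astype(np.float32),cv2.DIST_HUBER,0,.01,.01);print(l.ravel())
# hi-res wedge crop
c=im[215:290,335:395];cv2.imwrite("pics/w0.png",cv2.resize(c,None,fx=8,fy=8,interpolation=cv2.INTER_NEAREST))
si=s["image"][235:285,330:420,::-1];cv2.imwrite("pics/w1.png",cv2.resize(si,None,fx=8,fy=8,interpolation=cv2.INTER_NEAREST))
E
```

```text
((679.031494140625, -47.46849060058594), (200.99671936035156, 305.9840393066406), 4.897800445556641) [[ 565.8378     96.384476]
 [ 591.96234  -208.48228 ]
 [ 792.22516  -191.32146 ]
 [ 766.10065   113.5453  ]]
[759.9235689  107.11790459 257.        ]
[ 783.3417512  -194.22663012  257.        ]
[ 590.43501481 -207.10353843  257.        ]
[567.84429623  90.68622922 257.        ]
583.5 [[343.8462  231.76923]
 [354.9231  224.38461]
 [383.23077 266.84616]
 [372.15387 274.23077]]
[[345 231]
 [370 271]
 [380 269]
 [382 266]
 [355 228]]
187 ((210.2706298828125, -214.0164794921875), (82.2499008178711, 624.1083374023438), 65.9244613647461)
((237.54794311523438, -223.13890075683594), (128.02256774902344, 673.6001586914062), 70.26683807373047) [[-101.08644  -169.67392 ]
 [ 532.9568   -397.10834 ]
 [ 576.1823   -276.60388 ]
 [ -57.8609    -49.169464]]
669 251.57897330338156
((476.060546875, -18.258682250976562), (289.08251953125, 21.638193130493164), 53.089073181152344) [[ 380.6024   -127.33191 ]
 [ 397.90366  -140.32721 ]
 [ 571.5187     90.814545]
 [ 554.2174    103.809845]]
[  0.59998417   0.8000119  471.4463     -19.072893  ]
```

View pics/w0.png

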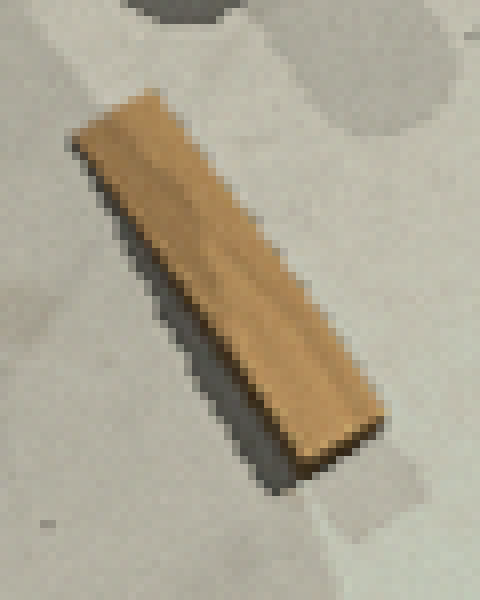

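View pics/w1.png

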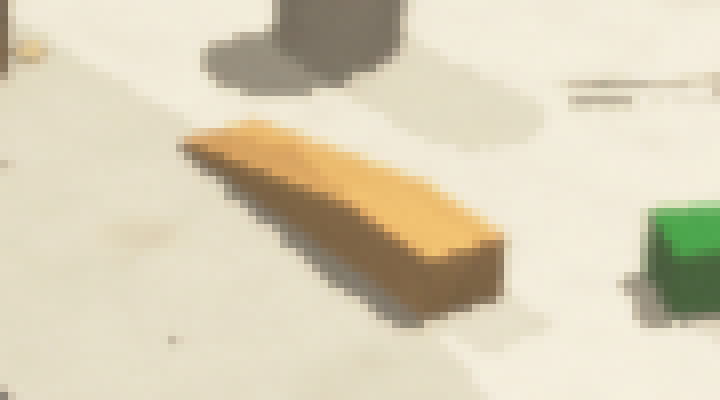

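The wedge corners, measured on top, are the thin end at (343.8, 231.5) and (354.8, 226.3) and the tail at (372.1, 272.8) and (383, 266.3). In the side view the sloping thin end points towards the back-left.

```bash
python3 - <<'E'
from h import *
f=pickle.load(open("top0.pkl","rb"));s=pickle.load(open("side0.pkl","rb"))
a=ray(f,343.75,231.5,5);b=ray(f,354.75,226.25,5);c=ray(f,372.1,272.75,28);d=ray(f,383,266.25,28)
print(a,b,c,d)
tip=(a+b)/2;tail=(c+d)/2;v=(tip-tail)[:2];print(tip,tail,np.linalg.norm(v),np.degrees(np.arctan2(v[1],v[0])),np.linalg.norm((a-b)[:2]),np.linalg.norm((c-d)[:2]))
# side view cross-check
A=ray(s,330+180/8,235+145/8,3);B=ray(s,330+258/8,235+122/8,5);C=ray(s,330+428/8,235+258/8,28);D=ray(s,330+503/8,235+235/8,28)
print(A,B,C,D)
print("mid",(A+B)/2,(C+D)/2)
W=world(f); # bystanders
for n,(u,v) in dict(cup=(367,198),mould=(160,278),th=(435,214)).items(): print(n,ray(f,u,v,40))
E
```

```text
[ 559.90951931 -269.73742723    5.        ] [ 569.69000934 -307.55486173    5.        ] [ 404.33717088 -320.34291019   28.        ] [ 417.19877229 -357.6182076    28.        ]
[ 564.79976433 -288.64614448    5.        ] [ 410.76797158 -338.9805589    28.        ] 162.04735866554415 18.096324712267272 39.06169910713801 39.431822022708886
[ 553.8295203  -268.72399273    3.        ] [ 563.38031267 -304.47842975    5.        ] [ 400.62123106 -322.4335372    28.        ] [ 412.06908509 -356.15882598   28.        ]
mid [ 558.60491648 -286.60121124    4.        ] [ 406.34515807 -339.29618159   28.        ]
cup [ 641.21806036 -362.10170699   40.        ]
mould [520.2306216  305.28583318  40.        ]
th [ 543.79480873 -555.5334795    40.        ]
```

```bash
cat >> h.py <<'E'
from scipy.spatial.transform import Rotation as Ro
def Rd(yaw):
    c,s=np.cos(np.radians(yaw)),np.sin(np.radians(yaw)); return np.array([[c,s,0],[s,-c,0],[0,0,-1.]])
def plan(r,goals):
    st=r.sense();R=np.array(st["tcp_rot"]);p=np.array(st["eef_pos"])
    print("t",st["time"],p.round(1),"F",st["wrist_force"].round(2),"w",round(st["gripper_width"],1),"q",st["qpos"].round(2))
    for x,y,z,yaw in goals:
        print((R.T@(np.array([x,y,z])-p)/1000).round(4),Ro.from_matrix(R.T@Rd(yaw)).as_rotvec(degrees=True).round(1))
E
python3 - <<'E'
from h import *
from plant import r
plan(r,[(221,-557,300,15),(385,-50,300,4.5),(385,-50,218,4.5)])
E
```

```text
t 0.1 [ 221.2 -557.4  201.1] F [ 0.35 -0.13 -0.88] w 88.0 q [-1.25  0.09  1.23 -0.    1.82 -0.06]
[-0.     -0.0006 -0.0989] [-0.1  0.   6.6]
[ 0.3394 -0.4114 -0.0981] [-0.1  0.  17.1]
[ 0.3394 -0.4112 -0.0161] [-0.1  0.  17.1]
```

>>> send_rows(series=[[0, 0, -0.05, 0, 0, 0, 0], [0, 0, -0.098, 0, 0, 0, 0], [0.034, -0.041, -0.098, 0, 0, 2, 0], [0.068, -0.082, -0.098, 0, 0, 4, 0], [0.11, -0.133, -0.098, 0, 0, 6, 0], [0.148, -0.179, -0.098, 0, 0, 8, 0], [0.186, -0.225, -0.098, 0, 0, 10, 0], [0.224, -0.271, -0.098, 0, 0, 12, 0], [0.262, -0.317, -0.098, 0, 0, 14, 0], [0.3, -0.364, -0.098, 0, 0, 16, 0], [0.339, -0.411, -0.098, 0, 0, 17, 0], [0.339, -0.411, -0.098, 0, 0, 17, 0]])

```text
time: 1.6
eef_pos: [385.2, -46.6, 299.5]
tcp_rot: [[0.996, 0.09, -0.001], [0.09, -0.996, 0.003], [-0.001, -0.003, -1.0]]
wrist_force: [0.3, -0.0, 1.0]
gripper_width: 0.7
```

```bash
python3 - <<'E'
from h import *
from plant import r
plan(r,[(385,-50,218,4.5)])
f=r.grab_frame("side");cv2.imwrite("pics/s1.png",f["image"][:,:,::-1])
f=r.grab_frame("top");cv2.imwrite("pics/t1.png",f["image"][:,:,::-1])
E
```

```text
t 1.6 [385.2 -46.6 299.5] F [ 0.27 -0.05  0.95] w 0.7 q [-0.21 -0.42  1.51  0.    2.05  1.27]
[-0.0005  0.0035  0.0815] [-0.2  0.   0.6]
```

View pics/t1.png

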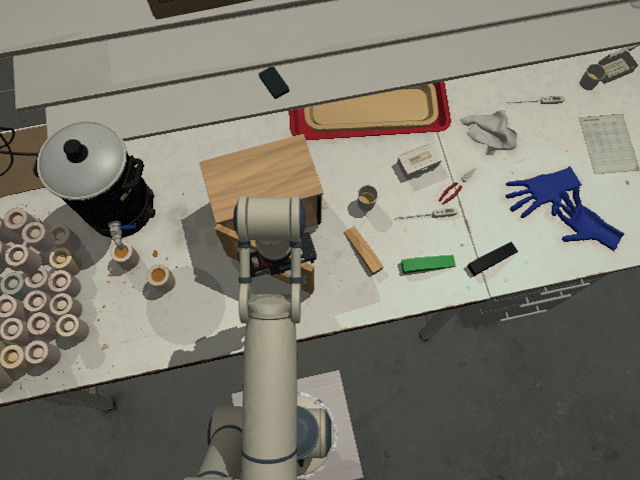

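The arm is above the front of the open door and hides it from the top camera. By calculation the closed fingers are clear of the door's front face by about 30 mm. Next I lower them and sweep along the door's arc.

```bash
python3 - <<'E'
from h import *
from plant import r
H=np.array([570,92.]);psi=4.5
G=[(385,-47,218,4.5)]
for th in [46,43,39,35,31,27,23,19,15,12,9,6,4,3,2,1,0]:
    a=np.radians(psi-90-th);d=np.array([np.cos(a),np.sin(a)]);n=np.array([d[1],-d[0]])
    t=np.radians(th);he=10*np.cos(t)+13.5*np.sin(t)
    p=H+230*d+n*(18.5+he);G.append((*p,218,4.5)); print(th,p.round(0))
plan(r,G)
E
```

```text
46 [391. -57.]
43 [399. -66.]
39 [411. -78.]
35 [424. -89.]
31 [437. -99.]
27 [ 451. -108.]
23 [ 466. -116.]
19 [ 481. -123.]
15 [ 497. -128.]
12 [ 509. -132.]
9 [ 522. -135.]
6 [ 534. -137.]
4 [ 543. -138.]
3 [ 547. -139.]
2 [ 551. -139.]
1 [ 555. -139.]
0 [ 560. -140.]
t 1.7 [384.7 -50.1 299.6] F [0.18 0.29 0.35] w 0.6 q [-0.22 -0.42  1.51  0.    2.05  1.27]
[ 0.0007 -0.003   0.0816] [-0.1  0.1  0.3]
[0.0061 0.0075 0.0816] [-0.1  0.1  0.3]
[0.0134 0.0173 0.0816] [-0.1  0.1  0.3]
[0.0241 0.0299 0.0815] [-0.1  0.1  0.3]
[0.0356 0.0418 0.0815] [-0.1  0.1  0.3]
[0.0481 0.0528 0.0815] [-0.1  0.1  0.3]
[0.0614 0.063  0.0814] [-0.1  0.1  0.3]
[0.0754 0.0722 0.0814] [-0.1  0.1  0.3]
[0.0901 0.0803 0.0814] [-0.1  0.1  0.3]
[0.1054 0.0874 0.0814] [-0.1  0.1  0.3]
[0.1173 0.092  0.0813] [-0.1  0.1  0.3]
[0.1294 0.096  0.0813] [-0.1  0.1  0.3]
[0.1417 0.0993 0.0813] [-0.1  0.1  0.3]
[0.1501 0.1011 0.0813] [-0.1  0.1  0.3]
[0.1543 0.1019 0.0813] [-0.1  0.1  0.3]
[0.1585 0.1026 0.0813] [-0.1  0.1  0.3]
[0.1627 0.1032 0.0813] [-0.1  0.1  0.3]
[0.167  0.1038 0.0813] [-0.1  0.1  0.3]
```

>>> send_rows(series=[[0.001, -0.003, 0.04, 0, 0, 0, 0], [0.001, -0.003, 0.081, 0, 0, 0, 0], [0.006, 0.007, 0.081, 0, 0, 0, 0], [0.013, 0.017, 0.081, 0, 0, 0, 0], [0.024, 0.03, 0.081, 0, 0, 0, 0], [0.036, 0.042, 0.081, 0, 0, 0, 0], [0.048, 0.053, 0.081, 0, 0, 0, 0], [0.061, 0.063, 0.081, 0, 0, 0, 0], [0.075, 0.072, 0.081, 0, 0, 0, 0], [0.09, 0.08, 0.081, 0, 0, 0, 0], [0.105, 0.087, 0.081, 0, 0, 0, 0], [0.117, 0.092, 0.081, 0, 0, 0, 0]])

```text
time: 3.2
eef_pos: [510.5, -133.8, 220.4]
tcp_rot: [[0.997, 0.082, 0.001], [0.082, -0.997, 0.0], [0.002, -0.0, -1.0]]
wrist_force: [-0.8, 0.8, 1.2]
gripper_width: 0.2
```

```bash
python3 - <<'E'
from h import *
from plant import r
plan(r,[(534,-137,218,4.5),(545,-138,218,4.5),(553,-139,218,4.5)])
f=r.grab_frame("side");cv2.imwrite("pics/s2.png",cv2.resize(f["image"][140:330,180:420,::-1],None,fx=3,fy=3))
f=r.grab_frame("top");cv2.imwrite("pics/t2.png",cv2.resize(f["image"][130:310,180:400,::-1],None,fx=3,fy=3))
E
```

```text
t 3.2 [ 510.5 -133.8  220.4] F [-0.79  0.79  1.2 ] w 0.2 q [-0.32 -0.1   1.39  0.    1.85  1.17]
[0.0232 0.0051 0.0025] [-0.  -0.1  0.2]
[0.0341 0.007  0.0025] [-0.  -0.1  0.2]
[0.042  0.0087 0.0025] [-0.  -0.1  0.2]
```

View pics/t2.png

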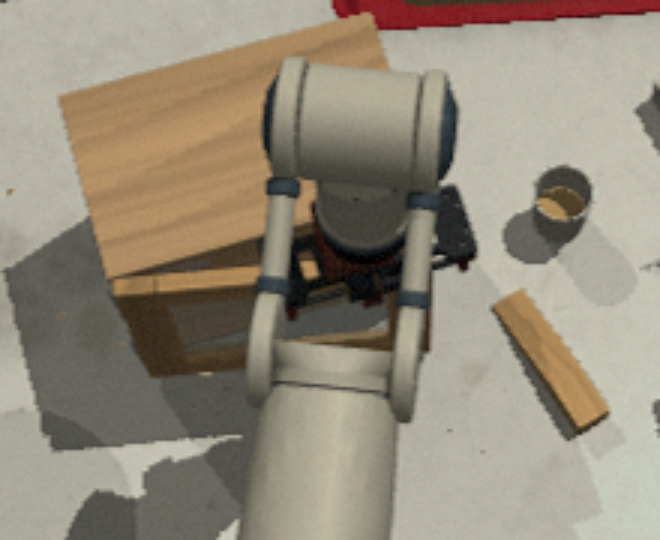

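View pics/s2.png

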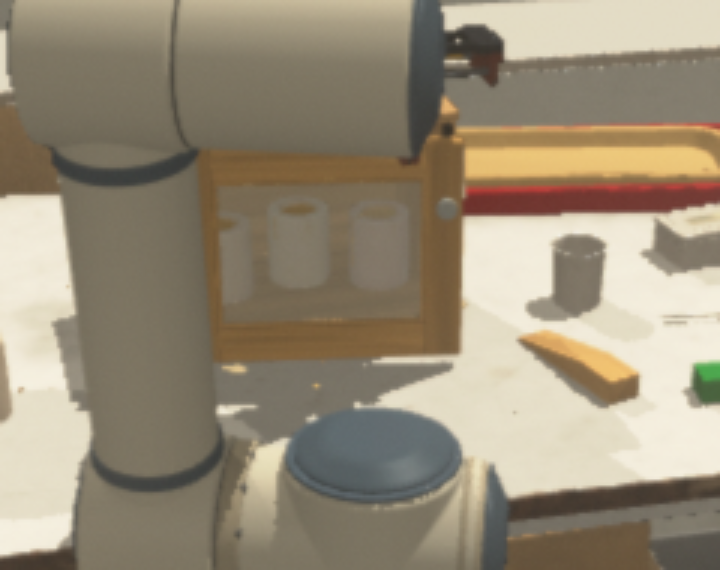

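Both views show the door following the fingers and partly shut. I'll keep going and slow down towards the end.

>>> send_rows(series=[[0.01, 0.002, 0.002, 0, 0, 0, 0], [0.018, 0.004, 0.002, 0, 0, 0, 0], [0.026, 0.005, 0.002, 0, 0, 0, 0], [0.032, 0.006, 0.002, 0, 0, 0, 0], [0.036, 0.007, 0.002, 0, 0, 0, 0], [0.039, 0.008, 0.002, 0, 0, 0, 0], [0.041, 0.008, 0.002, 0, 0, 0, 0], [0.042, 0.008, 0.002, 0, 0, 0, 0], [0.042, 0.008, 0.002, 0, 0, 0, 0]])

```text
time: 4.42
eef_pos: [552.8, -137.8, 217.2]
tcp_rot: [[0.997, 0.082, 0.0], [0.082, -0.997, 0.001], [0.0, -0.001, -1.0]]
wrist_force: [-0.2, 0.1, -0.5]
gripper_width: 0.4
```

>>> send_rows(series=[[0.002, 0, 0, 0, 0, 0, 0], [0.004, 0, 0, 0, 0, 0, 0], [0.005, 0, 0, 0, 0, 0, 0], [0.005, 0, 0, 0, 0, 0, 0]])

```text
time: 4.92
eef_pos: [557.7, -137.6, 217.4]
tcp_rot: [[0.997, 0.082, 0.0], [0.082, -0.997, 0.0], [0.0, -0.0, -1.0]]
wrist_force: [-2.5, -1.9, 1.5]
gripper_width: 0.4
```

>>> send_rows(series=[[0.001, 0, 0, 0, 0, 0, 0], [0.002, 0, 0, 0, 0, 0, 0], [0.003, 0, 0, 0, 0, 0, 0], [0.003, 0, 0, 0, 0, 0, 0]])

```text
time: 5.42
eef_pos: [560.7, -137.5, 217.3]
tcp_rot: [[0.997, 0.082, 0.0], [0.082, -0.997, 0.0], [0.0, -0.0, -1.0]]
wrist_force: [-1.2, -1.2, -0.6]
gripper_width: 0.5
```

>>> send_rows(series=[[0.002, 0, 0, 0, 0, 0, 0], [0.004, 0, 0, 0, 0, 0, 0], [0.004, 0, 0, 0, 0, 0, 0], [0.004, 0, 0, 0, 0, 0, 0]])

```text
time: 5.92
eef_pos: [563.0, -137.4, 217.3]
tcp_rot: [[0.997, 0.081, -0.004], [0.081, -0.997, 0.0], [-0.004, -0.0, -1.0]]
wrist_force: [-10.6, -2.4, 1.7]
gripper_width: 0.3
```

```bash
python3 - <<'E'
from h import *
from plant import r
plan(r,[])
f=r.grab_frame("top");cv2.imwrite("pics/t3.png",cv2.resize(f["image"][130:310,180:400,::-1],None,fx=3,fy=3))
E
```

```text
t 5.925 [ 563.  -137.4  217.3] F [-10.57  -2.39   1.7 ] w 0.3 q [-0.3   0.04  1.25 -0.    1.85  1.19]
```

View pics/t3.png

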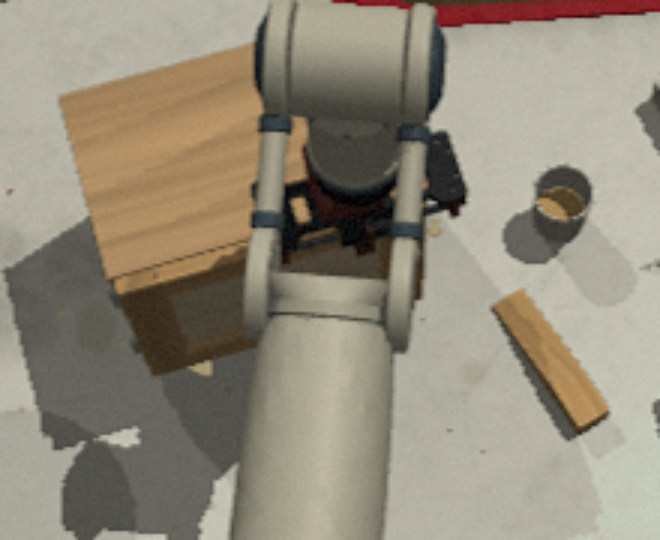

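The fingers met a firm stop at TCP x = 563 with 10.6 N, so the door is shut at that point and its front face is near x = 573 at y = -137. Next I retract and look at the free door.

>>> send_rows(series=[[-0.01, 0, 0, 0, 0, 0, 0], [-0.04, 0, 0, 0, 0, 0, 0], [-0.07, 0.02, -0.04, 0, 0, 0, 0], [-0.1, 0.06, -0.06, 0, 0, 3, 0.06], [-0.12, 0.12, -0.06, 0, 0, 0, 0.087], [-0.14, 0.18, -0.06, 0, 0, -6, 0.087], [-0.15, 0.23, -0.06, 0, 0, -12, 0.087], [-0.16, 0.28, -0.06, 0, 0, -14, 0.087], [-0.16, 0.33, -0.06, 0, 0, -14, 0.087], [-0.16, 0.36, -0.06, 0, 0, -14, 0.087]])

```text
time: 7.22
eef_pos: [433.0, -511.3, 276.8]
tcp_rot: [[0.948, 0.319, -0.003], [0.319, -0.948, 0.001], [-0.003, -0.002, -1.0]]
wrist_force: [0.1, -0.1, 0.1]
gripper_width: 66.8
```

```bash
python3 - <<'E'
from h import *
from plant import r
plan(r,[(432,-331,110,18.3),(432,-331,17,18.3)])
for n in("side","top"):
    f=r.grab_frame(n); pickle.dump(f,open(f"{n}4.pkl","wb"))
    cv2.imwrite(f"pics/{n}4.png",cv2.resize(f["image"][140:340,180:440,::-1] if n=="side" else f["image"][130:310,180:400,::-1],None,fx=3,fy=3,interpolation=cv2.INTER_CUBIC))
E
```

```text
t 7.225 [ 433.  -511.3  276.8] F [ 0.06 -0.14  0.13] w 66.8 q [-0.92  0.33  0.83 -0.    1.99  0.33]
[ 0.057  -0.1709  0.1669] [-0.1  0.2  0.3]
[ 0.0573 -0.1708  0.2599] [-0.1  0.2  0.3]
```

View pics/top4.png

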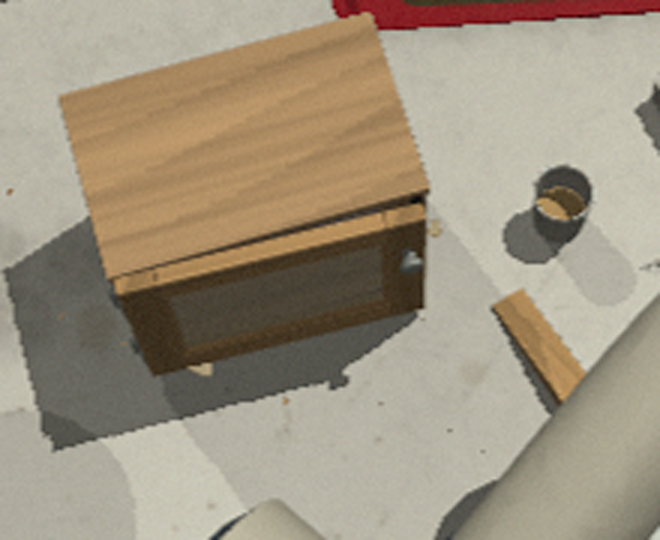

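View pics/side4.png

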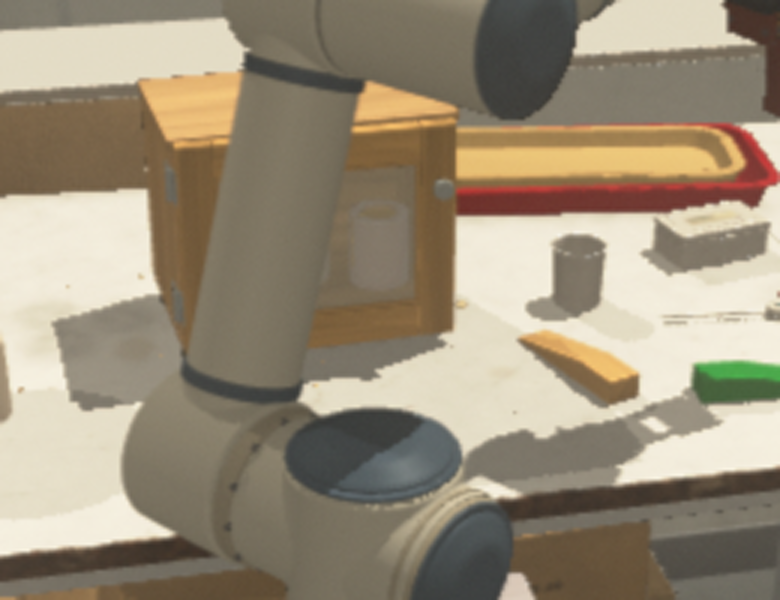

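The door rests slightly ajar. Its top-right front corner is at (423, 205) in the crop and its lower-right corner at (423, 307). The wedge hasn't moved. Next I measure the door's lower edge and close the jaws around the tail.

```bash
python3 - <<'E'
from h import *
f=pickle.load(open("top4.pkl","rb"));s=pickle.load(open("side4.pkl","rb"))
for z in (8.5,12.5,16.5):
    a=ray(f,321,232.3,z);b=ray(f,231.7,254.3,z);c=ray(s,331,250,z);print(z,a,b,np.degrees(np.arctan2((b-a)[0],-(b-a)[1])),np.linalg.norm(a-b),"side",c)
W=world(f)
# door front pts: between z 20 and 235
v,u=np.mgrid[:480,:640]
m=(W[:,:,2]>25)&(W[:,:,2]<235)&(f["z_map"]>0)&(u>222)&(u<324)&(v>195)&(v<255)
ys,xs=np.nonzero(m);P=W[ys,xs]
# frame only: fit plane by robust
A=np.c_[P[:,1],P[:,2],np.ones(len(P))];w=np.ones(len(P))
for i in range(30):
    c=np.linalg.lstsq(A*w[:,None],P[:,0]*w,rcond=None)[0];e=P[:,0]-A@c;w=1/(1+(e/3)**2)
print(len(P),c,"x front at y=-200,z=12",c@[-200,12,1],"at -137,217",c@[-137,217,1], "angle",np.degrees(np.arctan(-c[0])))
E
```

```text
8.5 [ 571.22621548 -199.15111978    8.5       ] [559.21288059  85.82113754   8.5       ] -177.58605948329733 285.2253629333078 side [ 579.0643054  -202.63143114    8.5       ]
12.5 [ 569.79884272 -198.81081757   12.5       ] [557.81276559  85.51484942  12.5       ] -177.58605948329733 284.578198311162 side [ 571.56055889 -200.75948338   12.5       ]
16.5 [ 568.37146995 -198.47051535   16.5       ] [556.41265058  85.2085613   16.5       ] -177.58605948329733 283.93103368901626 side [ 564.05681237 -198.88753562   16.5       ]
2624 [-7.86685185e-02  6.83008074e-03  5.62554164e+02] x front at y=-200,z=12 578.3698287565119 at -137,217 574.8138786430656 angle 4.498110148814833
```

>>> send_rows(series=[[0.02, -0.06, 0.055, 0, 0, 0, 0.087], [0.04, -0.12, 0.11, 0, 0, 0, 0.087], [0.057, -0.171, 0.16, 0, 0, 0, 0.087], [0.057, -0.171, 0.2, 0, 0, 0, 0.087], [0.057, -0.171, 0.22, 0, 0, 0, 0.087], [0.057, -0.171, 0.22, 0, 0, 0, 0.087]])

```text
time: 8.07
eef_pos: [429.9, -327.5, 52.3]
tcp_rot: [[0.947, 0.32, -0.009], [0.32, -0.947, 0.007], [-0.006, -0.009, -1.0]]
wrist_force: [0.2, -0.5, 0.4]
gripper_width: 87.4
```

```bash
python3 - <<'E'
from h import *
from plant import r
plan(r,[(432,-331,16,18.3)])
f=r.grab_frame("side");cv2.imwrite("pics/s5.png",cv2.resize(f["image"][180:300,320:460,::-1],None,fx=5,fy=5,interpolation=cv2.INTER_CUBIC))
E
```

```text
t 8.075 [ 429.9 -327.5   52.3] F [ 0.2  -0.46  0.41] w 87.4 q [-0.71 -0.04  1.62 -0.    1.56  0.53]
[0.0011 0.0044 0.0362] [-0.5  0.4  0.4]
```

View pics/s5.png

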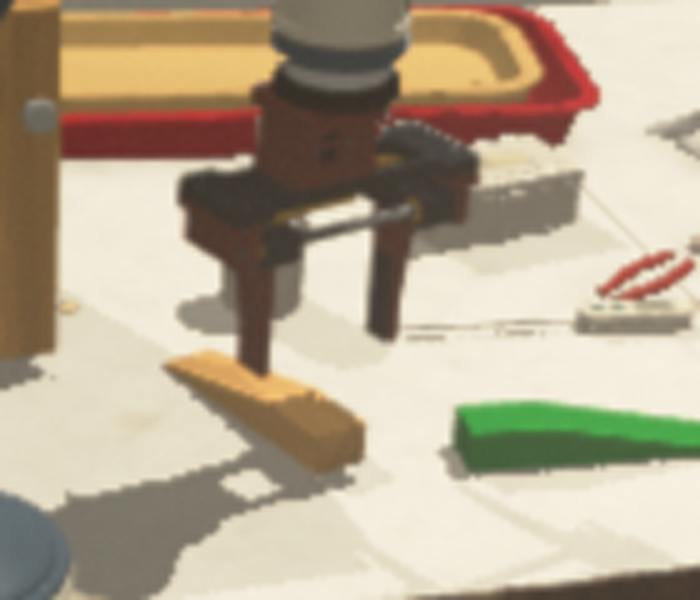

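```bash
python3 - <<'E'
from h import *
from plant import r
st=r.sense();p=st["eef_pos"];R=st["tcp_rot"]
f=r.grab_frame("side")
for o in [(0,44,11),(0,-44,11),(0,57,11),(0,-57,11)]:
    X=p+R@np.array(o,float);print(o,X.round(1),((proj(f,X)-[320,180])*5).round(0))
for X in [(432,-331,28),(409,-339,0),(409,-339,28),(563,-288,5)]: print(X,((proj(f,X)-[320,180])*5).round(0))
g=r.grab_frame("top");cv2.imwrite("pics/t5.png",cv2.resize(g["image"][180:300,300:440,::-1],None,fx=5,fy=5,interpolation=cv2.INTER_CUBIC))
E
```

```text
(0, 44, 11) [ 445.2 -371.1   44.2] [371. 371.]
(0, -44, 11) [ 417.1 -287.7   44.6] [256. 405.]
(0, 57, 11) [ 449.4 -383.4   44.1] [388. 366.]
(0, -57, 11) [ 412.9 -275.4   44.7] [238. 410.]
(432, -331, 28) [315. 410.]
(409, -339, 0) [336. 467.]
(409, -339, 28) [339. 427.]
(563, -288, 5) [187. 354.]
```

View pics/t5.png

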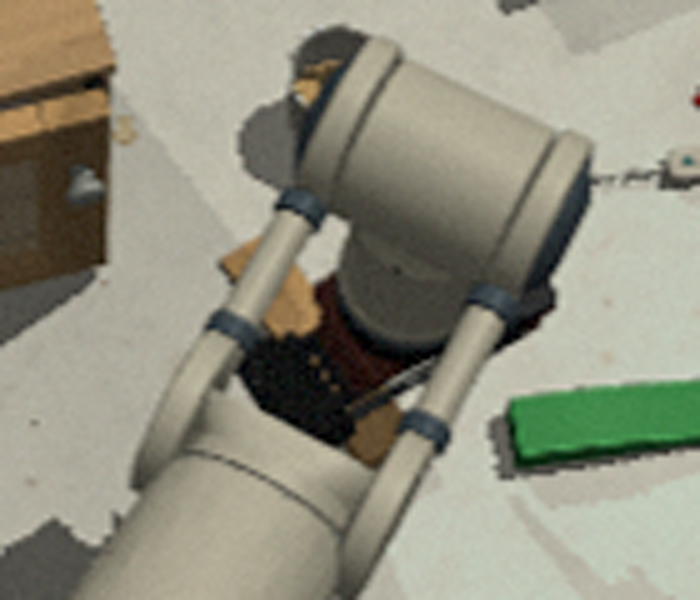

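The fingertips in the side crop, at (255, 375) and (382, 340), are about 30 crop pixels higher than my projection. I'll check the depth map before descending.

```bash
python3 - <<'E'
from h import *
from plant import r
f=r.grab_frame("side");W=world(f)
print(r.sense()["eef_pos"])
for u,v in [(371,248),(371,252),(371,254),(396,244),(396,246),(396,247),(397,240),(370,240),(370,230)]:
    print(u,v,W[v,u].round(0),f["image"][v,u])
cv2.imwrite("pics/s6.png",cv2.resize(f["image"][215:285,345:425,::-1],None,fx=8,fy=8,interpolation=cv2.INTER_NEAREST))
E
```

```text
[ 432.72296604 -332.19285887   58.75324571]
371 248 [ 412. -283.   92.] [85 63 54]
371 252 [ 551. -331.    2.] [206 184 155]
371 254 [ 513. -318.   16.] [235 188 115]
396 244 [ 444. -374.   80.] [124 117 103]
396 246 [ 579. -427.    0.] [237 231 212]
396 247 [ 568. -423.    3.] [232 225 204]
397 240 [ 441. -375.   95.] [70 62 53]
370 240 [ 416. -280.  117.] [84 63 53]
370 230 [ 376. -265.  169.] [84 61 52]
```

View pics/s6.png

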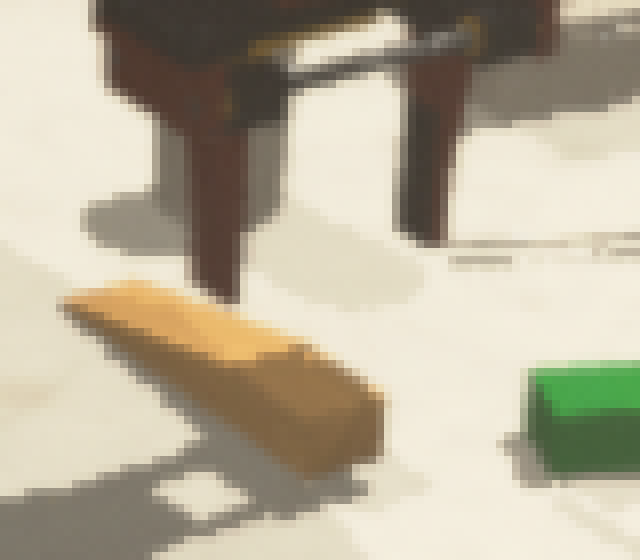

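```bash
python3 - <<'E'
from h import *
from plant import r
for i in range(3):
    s=r.sense();f=r.grab_frame("side")
    print(s["time"],s["eef_pos"].round(1),s["qpos"].round(4),s["joint_velocities"].round(3),s["wrist_force"].round(1))
W=world(f)
v,u=np.mgrid[:480,:640]
im=f["image"].astype(int)
m=(im.sum(2)<260)&(u>355)&(u<412)&(v>215)&(v<258)&(f["z_map"]>0)&(W[:,:,0]<480)
# columns of fingers
for c0,c1 in((367,376),(394,403)):
    mm=m&(u>=c0)&(u<c1)
    for y in range(228,256,2):
        k=mm&(v==y)|mm&(v==y+1)
        if k.any(): print(c0,y,np.median(W[k],0).round(0),k.sum())
E
```

```text
8.275 [ 432.7 -332.2   58.8] [-7.1600e-01 -3.5600e-02  1.6137e+00 -1.6000e-03  1.5635e+00  5.3150e-01] [-0.008  0.004 -0.005 -0.001 -0.004  0.001] [0.6 0.5 0.4]
8.325 [ 432.6 -332.3   58.6] [-7.1630e-01 -3.5400e-02  1.6138e+00 -1.6000e-03  1.5634e+00  5.3150e-01] [-0.005  0.007  0.005 -0.001 -0.002 -0.002] [ 0.5 -1.1  0.6]
8.375 [ 432.5 -332.2   58.2] [-7.1640e-01 -3.5000e-02  1.6142e+00 -1.6000e-03  1.5633e+00  5.3150e-01] [-0.001  0.006  0.012 -0.    -0.001  0.001] [0.1 0.2 0. ]
367 228 [ 380. -267.  171.] 18
367 230 [ 382. -269.  165.] 18
367 232 [ 405. -278.  146.] 15
367 234 [ 408. -281.  139.] 14
367 236 [ 405. -282.  132.] 14
367 238 [ 408. -283.  124.] 14
367 240 [ 405. -283.  119.] 14
367 242 [ 405. -283.  112.] 13
367 244 [ 409. -284.  104.] 12
367 246 [ 409. -285.   98.] 10
367 248 [ 410. -284.   92.] 8
367 250 [ 408. -287.   85.] 5
394 228 [ 440. -377.  134.] 14
394 230 [ 440. -376.  127.] 13
394 232 [ 439. -375.  121.] 11
394 234 [ 440. -375.  114.] 10
394 236 [ 439. -374.  109.] 10
394 238 [ 439. -376.  100.] 8
394 240 [ 440. -375.   93.] 9
394 242 [ 441. -377.   86.] 9
394 244 [ 436. -377.   84.] 3
```

```bash
python3 - <<'E'
from h import *
s=pickle.load(open("side0.pkl","rb"));W=world(s)
for X in [(205,-517,190),(237,-598,190),(205,-517,220),(237,-598,220)]: print(X,proj(s,X))
im=s["image"].astype(int);v,u=np.mgrid[:480,:640]
for c0,c1 in((478,490),(505,516)):
  for y in range(205,236,3):
    k=(u>=c0)&(u<c1)&(v==y)&(im.sum(2)<260)&(s["z_map"]>0)
    if k.any(): print(c0,y,np.median(W[k],0).round(0),k.sum())
# z checks
for (u_,v_) in [(260,175),(380,258),(400,300),(440,262),(372,222)]: print((u_,v_),W[v_,u_].round(1))
cv2.imwrite("pics/s0c.png",cv2.resize(s["image"][165:245,455:545,::-1],None,fx=7,fy=7,interpolation=cv2.INTER_NEAREST))
E
```

```text
(205, -517, 190) [480.33276402 241.87935545]
(237, -598, 190) [502.18705935 234.1069056 ]
(205, -517, 220) [481.87624663 231.67173015]
(237, -598, 220) [503.87743539 224.12481579]
478 205 [ 171. -492.  312.] 11
478 208 [ 171. -495.  304.] 10
478 211 [ 197. -508.  283.] 8
478 214 [ 195. -506.  275.] 8
478 217 [ 195. -508.  268.] 7
478 220 [ 197. -508.  258.] 8
478 223 [ 196. -510.  250.] 6
478 226 [ 198. -511.  240.] 7
478 229 [ 198. -509.  232.] 7
478 232 [ 190. -513.  227.] 2
505 205 [ 233. -602.  277.] 8
505 208 [ 233. -601.  269.] 8
505 211 [ 232. -600.  261.] 7
505 214 [ 230. -599.  253.] 6
505 217 [ 229. -601.  244.] 6
505 220 [ 230. -601.  235.] 5
505 223 [ 230. -603.  226.] 5
505 232 [ 554. -834.   25.] 8
(260, 175) [136.6  67.9 442.1]
(380, 258) [ 461.2 -331.1   26.9]
(400, 300) [ 258.6 -326.    -0.5]
(440, 262) [ 413.1 -511.3   18.7]
(372, 222) [ 665.1 -366.8   55.8]
```

View pics/s0c.png

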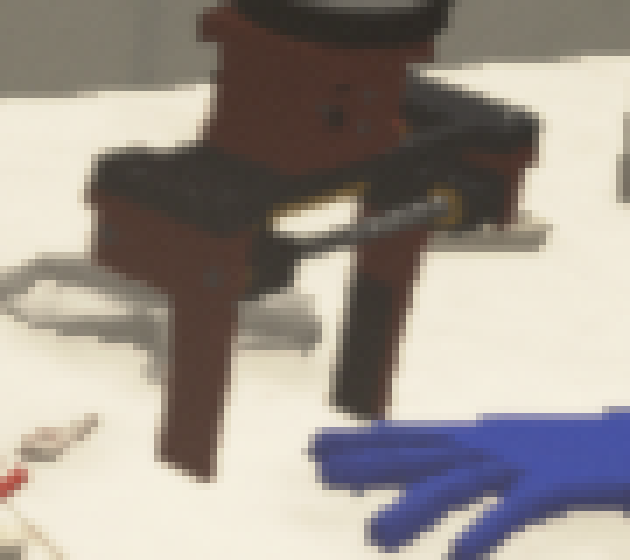

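```bash
python3 - <<'E'
from h import *
s=pickle.load(open("side4.pkl","rb"));t=pickle.load(open("top0.pkl","rb"))
print(proj(s,(590,-207,257)),"seen ~",(456/3+180,118/3+140))
# gripper in top0 : depth around
W=world(t);
for u,v in [(470,295),(478,300),(490,290),(465,298)]: print(u,v,W[v,u].round(0))
cv2.imwrite("pics/t0c.png",cv2.resize(t["image"][220:330,430:570,::-1],None,fx=5,fy=5,interpolation=cv2.INTER_NEAREST))
E
```

```text
[332.94032641 176.93070743] seen ~ (332.0, 179.33333333333334)
470 295 [ 214. -490.  346.]
478 300 [ 203. -514.  320.]
490 290 [ 206. -523.  401.]
465 298 [ 210. -476.  348.]
```

>>> send_rows(series=[[0, 0, 0.01, 0, 0, 0, 0.087], [0, 0, 0.02, 0, 0, 0, 0.087], [0, 0, 0.025, 0, 0, 0, 0.087], [0, 0, 0.025, 0, 0, 0, 0.087], [0, 0, 0.025, 0, 0, 0, 0.087]])

```text
time: 9.05
eef_pos: [432.2, -332.1, 32.8]
tcp_rot: [[0.948, 0.317, -0.002], [0.317, -0.948, -0.0], [-0.002, -0.0, -1.0]]
wrist_force: [0.2, -0.1, 0.1]
gripper_width: 86.9
```

```bash
python3 - <<'E'
from h import *
from plant import r
plan(r,[(432,-331,16,18.3)])
f=r.grab_frame("side");cv2.imwrite("pics/s7.png",cv2.resize(f["image"][180:300,320:460,::-1],None,fx=5,fy=5,interpolation=cv2.INTER_CUBIC))
E
```

```text
t 9.05 [ 432.2 -332.1   32.8] F [ 0.15 -0.14  0.06] w 86.9 q [-0.72 -0.02  1.65 -0.    1.52  0.53]
[ 0.0002 -0.0011  0.0168] [-0.   0.1  0.2]
```

View pics/s7.png

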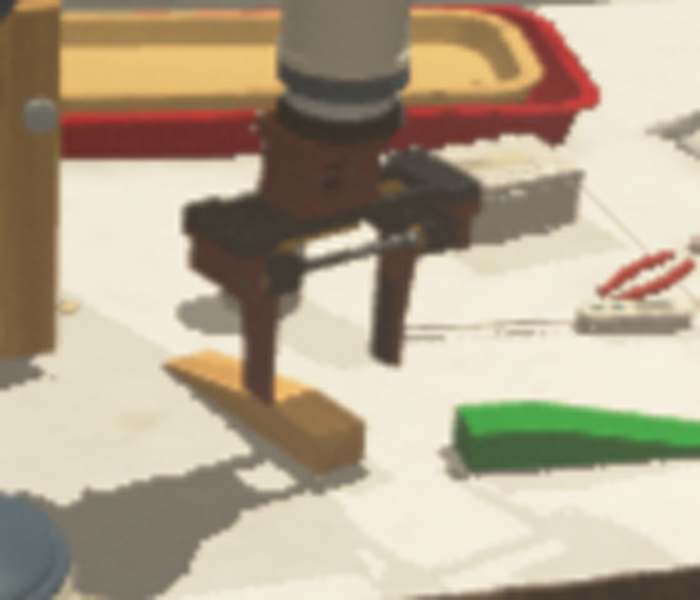

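The left fingertip is now at crop (260, 402) and the right at (388, 365). By projection both are at z ≈ 46, while the reported TCP implies 22. The real tips sit roughly 25 mm higher than the numbers say, so I'll descend in small steps and watch the pictures and the force.

>>> send_rows(series=[[0, 0, 0.005, 0, 0, 0, 0.087], [0, 0, 0.01, 0, 0, 0, 0.087], [0, 0, 0.015, 0, 0, 0, 0.087], [0, 0, 0.018, 0, 0, 0, 0.087], [0, 0, 0.018, 0, 0, 0, 0.087]])

```text
time: 9.72
eef_pos: [432.1, -332.0, 14.6]
tcp_rot: [[0.948, 0.317, -0.002], [0.317, -0.948, -0.0], [-0.002, -0.001, -1.0]]
wrist_force: [0.4, -0.9, 1.1]
gripper_width: 87.0
```

```bash
python3 - <<'E'
from h import *
from plant import r
plan(r,[(432,-331,16,18.3)])
f=r.grab_frame("side");cv2.imwrite("pics/s8.png",cv2.resize(f["image"][200:290,340:440,::-1],None,fx=6,fy=6,interpolation=cv2.INTER_CUBIC))
for z in (0,5,10,20,30):
  for X in [(409,-285,z),(442,-376,z)]: print(X,((proj(f,X)-[340,200])*6).round(0))
E
```

```text
t 9.725 [ 432.1 -332.    14.6] F [ 0.37 -0.88  1.12] w 87.0 q [-0.72 -0.01  1.67 -0.    1.49  0.53]
[ 0.0002 -0.001  -0.0014] [-0.   0.1  0.2]
(409, -285, 0) [182. 451.]
(442, -376, 0) [331. 403.]
(409, -285, 5) [183. 443.]
(442, -376, 5) [332. 394.]
(409, -285, 10) [183. 434.]
(442, -376, 10) [332. 386.]
(409, -285, 20) [184. 417.]
(442, -376, 20) [334. 369.]
(409, -285, 30) [185. 399.]
(442, -376, 30) [335. 352.]
```

View pics/s8.png

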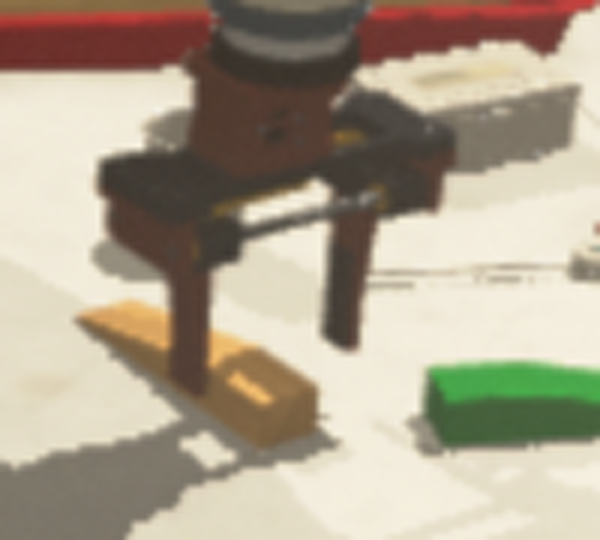

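The left tip is at crop (190, 397) and the right at (340, 350), which puts both near z = 31 with the reported TCP at 14.6. I'll lower another 18 mm, slowly.

>>> send_rows(series=[[0, 0, 0.005, 0, 0, 0, 0.087], [0, 0, 0.01, 0, 0, 0, 0.087], [0, 0, 0.015, 0, 0, 0, 0.087], [0, 0, 0.018, 0, 0, 0, 0.087], [0, 0, 0.018, 0, 0, 0, 0.087]])

```text
time: 10.4
eef_pos: [432.0, -332.0, -3.6]
tcp_rot: [[0.948, 0.317, -0.003], [0.317, -0.948, 0.0], [-0.002, -0.001, -1.0]]
wrist_force: [0.4, 0.0, 0.5]
gripper_width: 87.1
```

```bash
python3 - <<'E'
from h import *
from plant import r
plan(r,[])
f=r.grab_frame("side");cv2.imwrite("pics/s9.png",cv2.resize(f["image"][200:290,340:440,::-1],None,fx=6,fy=6,interpolation=cv2.INTER_CUBIC))
E
```

```text
t 10.4 [ 432.  -332.    -3.6] F [0.42 0.05 0.45] w 87.1 q [-0.72  0.    1.69 -0.    1.45  0.53]
```

View pics/s9.png

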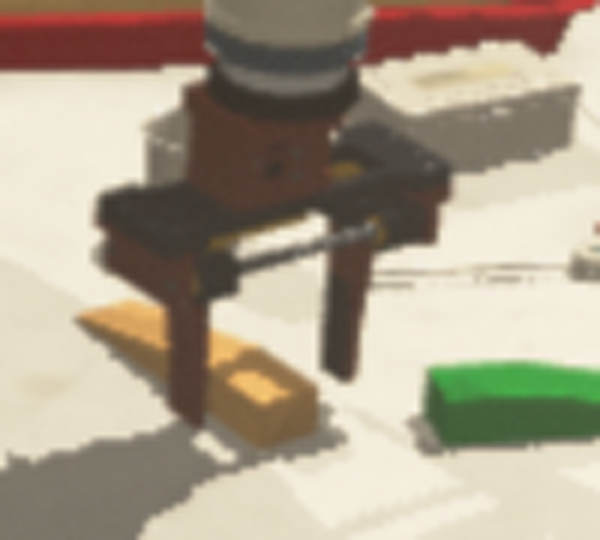

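The tips are now at (187, 427) and (340, 380), so z ≈ 13, with no table contact. They straddle the wedge tail. I'll lower 5 mm more and close.

>>> send_rows(series=[[0, 0, 0.005, 0, 0, 0, 0.087], [0, 0, 0.005, 0, 0, 0, 0.05], [0, 0, 0.005, 0, 0, 0, 0.03], [0, 0, 0.005, 0, 0, 0, 0.03], [0, 0, 0.005, 0, 0, 0, 0.03], [0, 0, 0.005, 0, 0, 0, 0.03], [0, 0, 0.005, 0, 0, 0, 0.03]], force=15)

```text
time: 11.32
eef_pos: [432.2, -332.2, -8.2]
tcp_rot: [[0.948, 0.317, -0.002], [0.317, -0.948, -0.0], [-0.002, -0.0, -1.0]]
wrist_force: [-0.1, -0.8, -0.8]
gripper_width: 37.7
```

```bash
python3 - <<'E'
from h import *
from plant import r
plan(r,[])
f=r.grab_frame("side");cv2.imwrite("pics/s10.png",cv2.resize(f["image"][200:290,340:440,::-1],None,fx=6,fy=6,interpolation=cv2.INTER_CUBIC))
E
```

```text
t 11.325 [ 432.2 -332.2   -8.2] F [-0.11 -0.84 -0.84] w 37.7 q [-0.72  0.01  1.69 -0.    1.44  0.53]
```

View pics/s10.png

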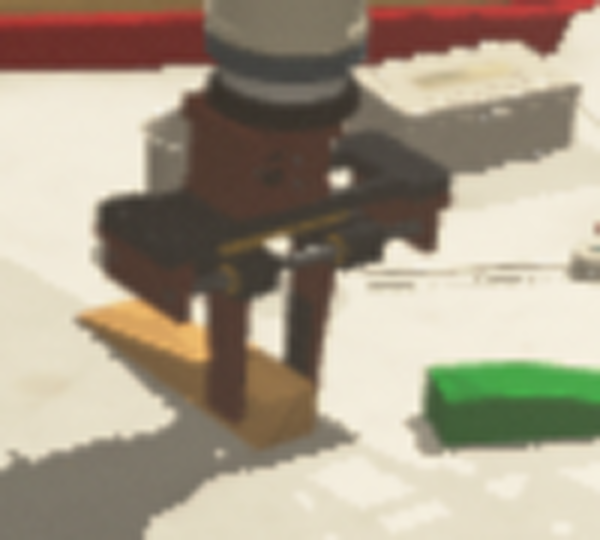

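The gripper holds the tail with an opening of 37.7 mm, which matches the 38 mm width. Next I lift slightly, back off, and carry the wedge round to the front of the door.

```bash
python3 - <<'E'
from h import *
from plant import r
plan(r,[(432,-332,2,18.5),(385,-340,2,16),(372,-156,2,4.5),(372,-156,-8,4.5)])
E
```

```text
t 11.375 [ 432.2 -332.2   -8.2] F [-0.92 -0.82  0.64] w 38.1 q [-0.72  0.01  1.69 -0.    1.44  0.53]
[-0.0001 -0.0002 -0.0102] [-0.   0.1  0. ]
[-0.0472 -0.0076 -0.0101] [-0.   0.1  2.5]
[-0.0012 -0.1862 -0.0101] [-0.   0.1 14. ]
[-1.200e-03 -1.862e-01 -1.000e-04] [-0.   0.1 14. ]
```

>>> send_rows(series=[[0, 0, -0.005, 0, 0, 0, 0.03], [0, 0, -0.01, 0, 0, 0, 0.03], [-0.024, -0.004, -0.01, 0, 0, 1, 0.03], [-0.047, -0.008, -0.01, 0, 0, 2.5, 0.03], [-0.045, -0.035, -0.01, 0, 0, 5, 0.03], [-0.038, -0.065, -0.01, 0, 0, 7, 0.03], [-0.03, -0.095, -0.01, 0, 0, 9, 0.03], [-0.021, -0.125, -0.01, 0, 0, 11, 0.03], [-0.011, -0.155, -0.01, 0, 0, 13, 0.03], [-0.001, -0.186, -0.01, 0, 0, 14, 0.03], [-0.001, -0.186, -0.01, 0, 0, 14, 0.03], [-0.001, -0.186, -0.01, 0, 0, 14, 0.03]])

```text
time: 12.88
eef_pos: [372.5, -156.6, 2.3]
tcp_rot: [[0.997, 0.079, -0.002], [0.079, -0.997, -0.001], [-0.002, 0.001, -1.0]]
wrist_force: [-0.7, 1.1, -0.4]
gripper_width: 37.8
```

```bash
python3 - <<'E'
from h import *
from plant import r
plan(r,[(372,-156,-8,4.5)])
for n in("side","top"):
    f=r.grab_frame(n); pickle.dump(f,open(f"{n}11.pkl","wb"))
    cv2.imwrite(f"pics/{n}11.png",cv2.resize(f["image"][140:340,180:440,::-1] if n=="side" else f["image"][190:310,200:380,::-1],None,fx=3+(n=="top"),fy=3+(n=="top"),interpolation=cv2.INTER_CUBIC))
plan(r,[])
E
```

```text
t 12.875 [ 372.5 -156.6    2.3] F [-0.73  1.11 -0.42] w 37.8 q [-0.48 -0.41  2.04 -0.    1.52  1.01]
[-0.0004 -0.0006  0.0103] [0.1 0.1 0. ]
t 12.975 [ 372.3 -156.9    2.1] F [ 0.4  -0.18 -0.34] w 37.7 q [-0.48 -0.41  2.04 -0.    1.52  1.01]
```

View pics/side11.png

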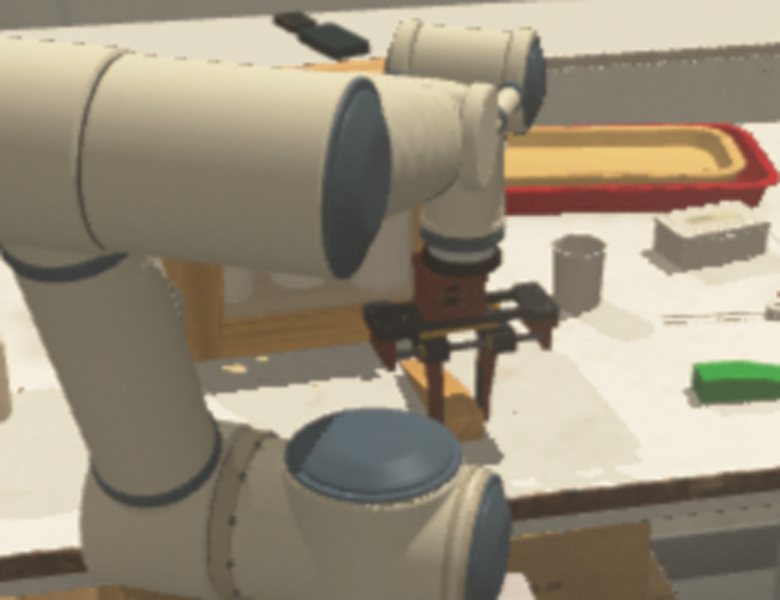

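View pics/top11.png

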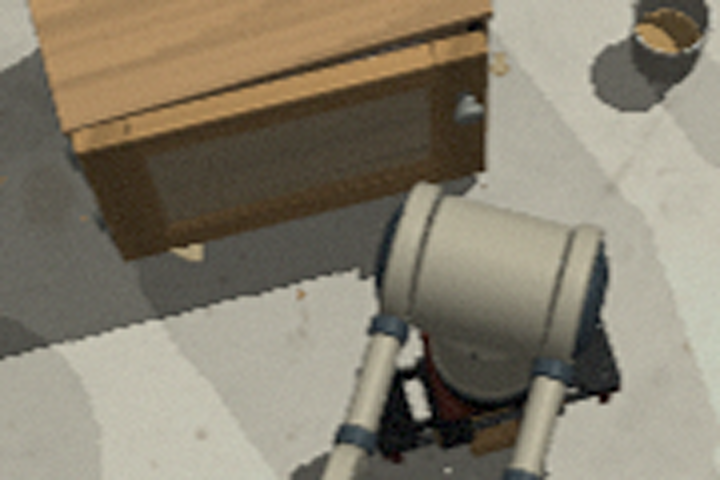

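The side view shows the held wedge in front of the door, pointing under its free half, with its tip at about (405, 365). I'll lower it to the table and advance.

>>> send_rows(series=[[0, 0, 0.005, 0, 0, 0, 0.03], [0, 0, 0.01, 0, 0, 0, 0.03], [0.0, 0, 0.0105, 0, 0, 0, 0.03], [0.01, 0, 0.0105, 0, 0, 0, 0.03], [0.02, 0, 0.0105, 0, 0, 0, 0.03], [0.03, 0, 0.0105, 0, 0, 0, 0.03], [0.038, 0, 0.0105, 0, 0, 0, 0.03], [0.044, 0, 0.0105, 0, 0, 0, 0.03], [0.048, 0, 0.0105, 0, 0, 0, 0.03], [0.05, 0, 0.0105, 0, 0, 0, 0.03], [0.05, 0, 0.0105, 0, 0, 0, 0.03]])

```text
time: 14.35
eef_pos: [422.4, -152.9, -8.5]
tcp_rot: [[0.997, 0.078, -0.001], [0.078, -0.997, -0.001], [-0.001, 0.001, -1.0]]
wrist_force: [1.8, 0.6, -0.1]
gripper_width: 37.8
```

```bash
python3 - <<'E'
from h import *
from plant import r
for n in("side","top"):
    f=r.grab_frame(n); pickle.dump(f,open(f"{n}12.pkl","wb"))
    cv2.imwrite(f"pics/{n}12.png",cv2.resize(f["image"][200:300,280:400,::-1] if n=="side" else f["image"][190:310,200:380,::-1],None,fx=6 if n=="side" else 4,fy=6 if n=="side" else 4,interpolation=cv2.INTER_CUBIC))
plan(r,[])
E
```

```text
t 14.45 [ 422.3 -153.    -8.5] F [1.22 0.32 0.17] w 38.3 q [-0.42 -0.26  1.94 -0.    1.47  1.07]
```

View pics/side12.png

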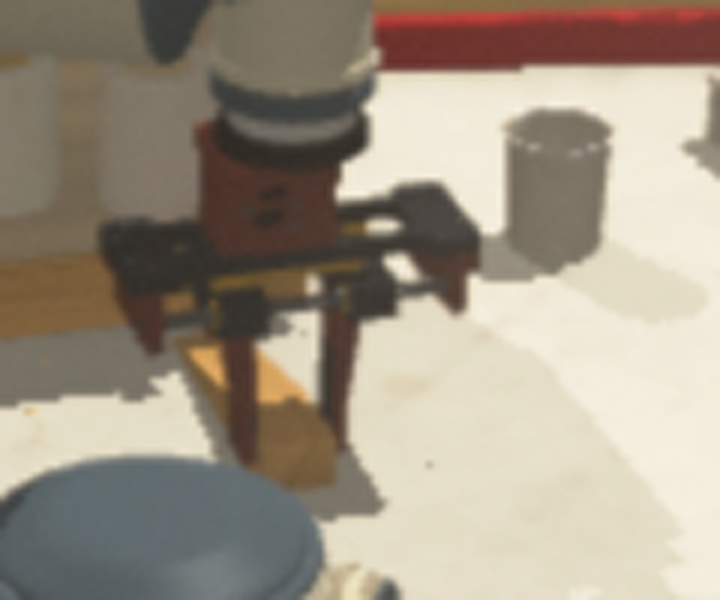

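View pics/top12.png

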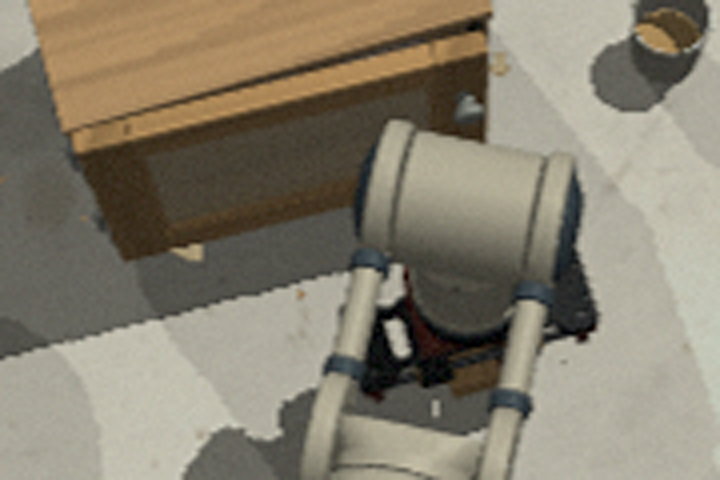

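The wedge lies flat, aimed under the door, with its tip estimated at x ≈ 560. I'll advance in small steps and check the force after each.

>>> send_rows(series=[[0.004, 0, 0, 0, 0, 0, 0.03], [0.008, 0, 0, 0, 0, 0, 0.03], [0.012, 0, 0, 0, 0, 0, 0.03], [0.016, 0, 0, 0, 0, 0, 0.03], [0.02, 0, 0, 0, 0, 0, 0.03], [0.02, 0, 0, 0, 0, 0, 0.03]], force=25)

```text
time: 15.2
eef_pos: [443.0, -151.4, -8.5]
tcp_rot: [[0.997, 0.078, -0.0], [0.078, -0.997, -0.001], [-0.0, 0.001, -1.0]]
wrist_force: [1.6, 0.3, -0.5]
gripper_width: 37.8
```

>>> send_rows(series=[[0.003, 0, 0, 0, 0, 0, 0.03], [0.006, 0, 0, 0, 0, 0, 0.03], [0.008, 0, 0, 0, 0, 0, 0.03], [0.008, 0, 0, 0, 0, 0, 0.03]])

```text
time: 15.7
eef_pos: [451.2, -150.7, -8.5]
tcp_rot: [[0.997, 0.078, 0.0], [0.078, -0.997, -0.001], [0.0, 0.001, -1.0]]
wrist_force: [-1.0, -0.3, 0.8]
gripper_width: 38.0
```

>>> send_rows(series=[[0.002, 0, 0, 0, 0, 0, 0.03], [0.004, 0, 0, 0, 0, 0, 0.03], [0.005, 0, 0, 0, 0, 0, 0.03], [0.005, 0, 0, 0, 0, 0, 0.03]])

```text
time: 16.2
eef_pos: [456.4, -150.3, -8.5]
tcp_rot: [[0.997, 0.078, 0.0], [0.078, -0.997, -0.001], [0.0, 0.001, -1.0]]
wrist_force: [-0.1, 0.0, 1.7]
gripper_width: 37.9
```

>>> send_rows(series=[[0.002, 0, 0, 0, 0, 0, 0.03], [0.004, 0, 0, 0, 0, 0, 0.03], [0.005, 0, 0, 0, 0, 0, 0.03], [0.005, 0, 0, 0, 0, 0, 0.03]])

```text
time: 16.7
eef_pos: [461.6, -149.9, -8.5]
tcp_rot: [[0.997, 0.078, 0.001], [0.078, -0.997, -0.001], [0.001, 0.001, -1.0]]
wrist_force: [-0.9, 0.5, 0.8]
gripper_width: 38.0
```

>>> send_rows(series=[[0.002, 0, 0, 0, 0, 0, 0.03], [0.004, 0, 0, 0, 0, 0, 0.03], [0.005, 0, 0, 0, 0, 0, 0.03], [0.005, 0, 0, 0, 0, 0, 0.03]])

```text
time: 17.2
eef_pos: [466.7, -149.5, -8.5]
tcp_rot: [[0.997, 0.078, 0.001], [0.078, -0.997, -0.001], [0.001, 0.001, -1.0]]
wrist_force: [-0.9, -0.8, 1.3]
gripper_width: 37.5
```

```bash
python3 - <<'E'
from h import *
from plant import r
for n in("side","top"):
    f=r.grab_frame(n); pickle.dump(f,open(f"{n}13.pkl","wb"))
    cv2.imwrite(f"pics/{n}13.png",cv2.resize(f["image"][200:300,280:400,::-1] if n=="side" else f["image"][190:310,200:380,::-1],None,fx=6 if n=="side" else 4,fy=6 if n=="side" else 4,interpolation=cv2.INTER_CUBIC))
plan(r,[])
E
```

```text
t 17.3 [ 466.7 -149.5   -8.5] F [-0.41  0.74  0.56] w 37.5 q [-0.38 -0.15  1.84 -0.    1.45  1.11]
```

View pics/side13.png

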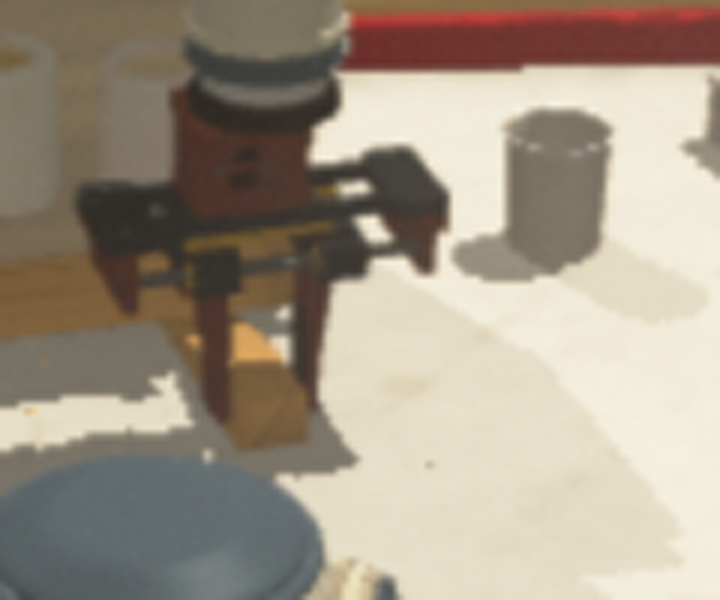

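View pics/top13.png

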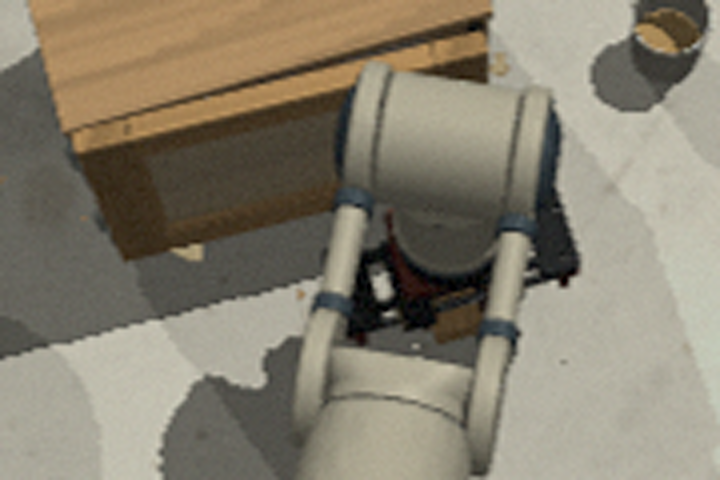

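No contact yet with the tip about 31 mm behind the shut-face line, and the wedge looks straight and flat. I'll continue in the same way.

>>> send_rows(series=[[0.002, 0, 0, 0, 0, 0, 0.03], [0.003, 0, 0, 0, 0, 0, 0.03], [0.004, 0, 0, 0, 0, 0, 0.03], [0.004, 0, 0, 0, 0, 0, 0.03]])

```text
time: 17.8
eef_pos: [470.6, -149.2, -8.5]
tcp_rot: [[0.997, 0.078, 0.001], [0.078, -0.997, -0.001], [0.001, 0.001, -1.0]]
wrist_force: [-2.3, 0.2, 3.1]
gripper_width: 38.2
```

>>> send_rows(series=[[0.002, 0, 0, 0, 0, 0, 0.03], [0.003, 0, 0, 0, 0, 0, 0.03], [0.004, 0, 0, 0, 0, 0, 0.03], [0.004, 0, 0, 0, 0, 0, 0.03]])

```text
time: 18.3
eef_pos: [473.9, -149.0, -8.5]
tcp_rot: [[0.997, 0.078, -0.001], [0.078, -0.997, -0.001], [-0.001, 0.001, -1.0]]
wrist_force: [-6.2, 0.0, 4.6]
gripper_width: 37.6
```

Contact has begun at 6 N, so the wedge is now pressing the door in. I'll take a couple of smaller steps.

>>> send_rows(series=[[0.001, 0, 0, 0, 0, 0, 0.03], [0.002, 0, 0, 0, 0, 0, 0.03], [0.003, 0, 0, 0, 0, 0, 0.03], [0.003, 0, 0, 0, 0, 0, 0.03]])

```text
time: 18.8
eef_pos: [476.0, -148.9, -8.5]
tcp_rot: [[0.997, 0.078, -0.003], [0.078, -0.997, -0.001], [-0.003, 0.001, -1.0]]
wrist_force: [-8.7, -1.2, 6.0]
gripper_width: 37.5
```

>>> send_rows(series=[[0.001, 0, 0, 0, 0, 0, 0.03], [0.002, 0, 0, 0, 0, 0, 0.03], [0.002, 0, 0, 0, 0, 0, 0.03]])

```text
time: 19.18
eef_pos: [477.0, -149.0, -8.5]
tcp_rot: [[0.997, 0.078, -0.006], [0.078, -0.997, -0.001], [-0.006, 0.001, -1.0]]
wrist_force: [-7.9, -0.6, 5.5]
gripper_width: 37.7
```

Force is about 8 N and the wedge is seated. I'll let go, step back behind the tail, close the fingers and finish by pushing on the tail end, which gives a cleaner force reading.

>>> send_rows(series=[[-0.001, 0, 0, 0, 0, 0, 0.06], [-0.001, 0, 0, 0, 0, 0, 0.06], [-0.001, 0, -0.025, 0, 0, 0, 0.06], [-0.005, 0, -0.05, 0, 0, 0, 0.06], [-0.035, 0, -0.05, 0, 0, 0, 0], [-0.065, 0, -0.05, 0, 0, 0, 0], [-0.065, 0, -0.03, 0, 0, 0, 0], [-0.065, 0, -0.03, 0, 0, 0, 0], [-0.065, 0, -0.03, 0, 0, 0, 0]])

```text
time: 20.3
eef_pos: [412.9, -154.0, 22.3]
tcp_rot: [[0.997, 0.078, -0.005], [0.078, -0.997, -0.001], [-0.005, 0.001, -1.0]]
wrist_force: [-0.3, -0.5, 1.0]
gripper_width: 13.5
```

```bash
python3 - <<'E'
from h import *
from plant import r
for n in("side","top"):
    f=r.grab_frame(n); pickle.dump(f,open(f"{n}14.pkl","wb"))
    cv2.imwrite(f"pics/{n}14.png",cv2.resize(f["image"][200:300,280:400,::-1] if n=="side" else f["image"][190:310,200:380,::-1],None,fx=6 if n=="side" else 4,fy=6 if n=="side" else 4,interpolation=cv2.INTER_CUBIC))
plan(r,[])
E
```

```text
t 20.4 [ 413.1 -154.1   22.6] F [ 0.48 -0.12  0.23] w 5.4 q [-0.43 -0.31  1.92 -0.    1.53  1.06]
```

View pics/side14.png

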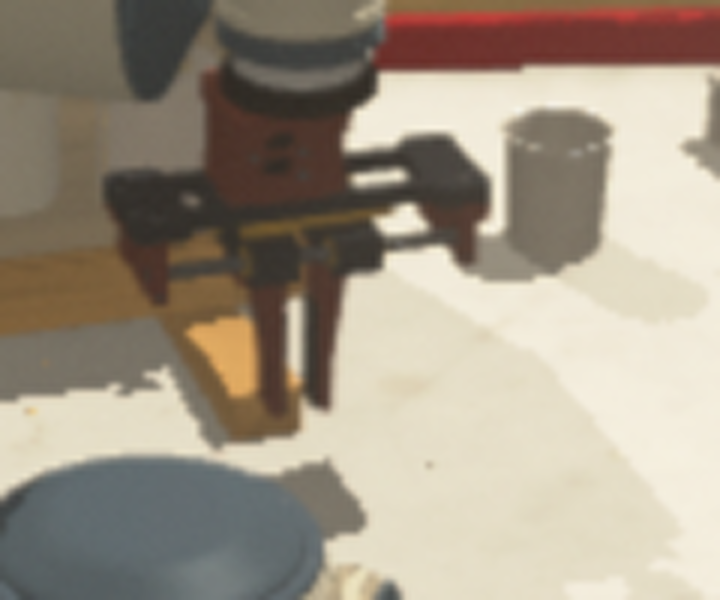

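View pics/top14.png

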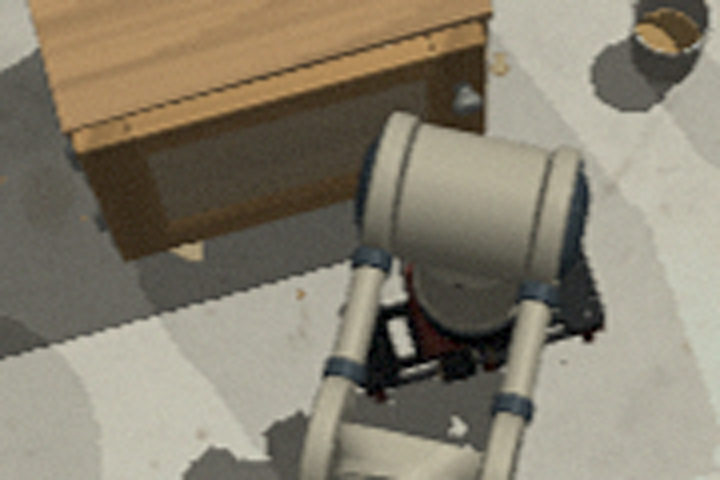

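In the top view the door now looks shut, with no gap under the roof edge, and the wedge has stayed put. I'll lower the closed fingers behind the tail and push.

>>> send_rows(series=[[0, 0, 0.015, 0, 0, 0, 0], [0, 0, 0.03, 0, 0, 0, 0], [0.005, 0, 0.03, 0, 0, 0, 0], [0.012, 0, 0.03, 0, 0, 0, 0], [0.018, 0, 0.03, 0, 0, 0, 0], [0.02, 0, 0.03, 0, 0, 0, 0], [0.022, 0, 0.03, 0, 0, 0, 0], [0.022, 0, 0.03, 0, 0, 0, 0]])

```text
time: 21.4
eef_pos: [434.9, -152.4, -7.4]
tcp_rot: [[0.997, 0.078, -0.005], [0.078, -0.997, -0.001], [-0.005, 0.001, -1.0]]
wrist_force: [1.0, -0.8, 1.2]
gripper_width: 0.5
```

>>> send_rows(series=[[0.002, 0, 0, 0, 0, 0, 0], [0.004, 0, 0, 0, 0, 0, 0], [0.004, 0, 0, 0, 0, 0, 0]])

```text
time: 21.78
eef_pos: [439.0, -152.1, -7.4]
tcp_rot: [[0.997, 0.078, -0.005], [0.078, -0.997, -0.001], [-0.005, 0.001, -1.0]]
wrist_force: [-0.2, 0.1, -0.3]
gripper_width: 0.1
```

```bash
python3 - <<'E'
from h import *
from plant import r
plan(r,[])
f=r.grab_frame("side");pickle.dump(f,open("side15.pkl","wb"))
cv2.imwrite("pics/s15.png",cv2.resize(f["image"][200:300,280:400,::-1],None,fx=6,fy=6,interpolation=cv2.INTER_CUBIC))
E
```

```text
t 21.775 [ 439.  -152.1   -7.4] F [-0.17  0.14 -0.33] w 0.1 q [-0.4  -0.21  1.9  -0.    1.46  1.09]
```

View pics/s15.png

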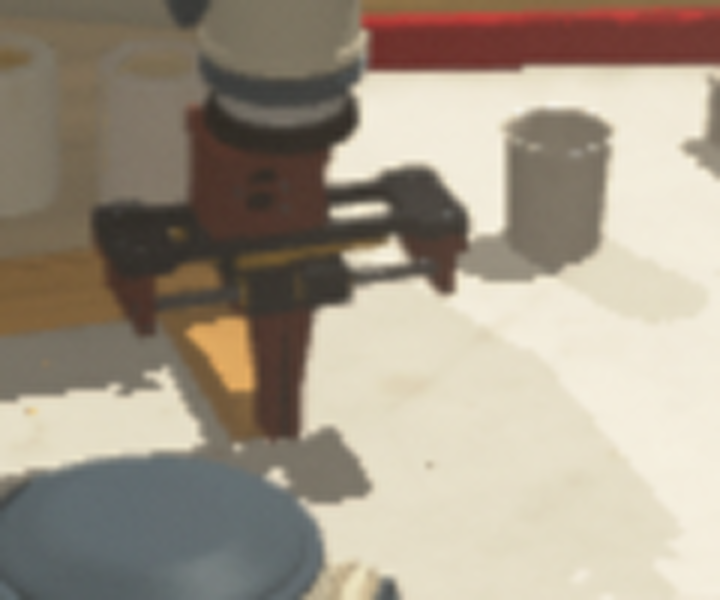

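```bash
python3 - <<'E'
from h import *
f=pickle.load(open("side15.pkl","rb"));g=pickle.load(open("side14.pkl","rb"))
q=lambda c:(280+c[0]/6,200+c[1]/6)
for f_,c,z in [(f,(232,438),0),(f,(254,433),8),(f,(300,436),8),(g,(230,440),0),(g,(299,430),0)]: print(c,ray(f_,*q(c),z).round(1))
print((proj(f,(429,-153,8))-[280,200])*6)
E
```

```text
(232, 438) [ 453.7 -133.9    0. ]
(254, 433) [ 442.7 -142.9    8. ]
(300, 436) [ 435.1 -165.     8. ]
(230, 440) [ 451.9 -132.5    0. ]
(299, 430) [ 454.9 -169.3    0. ]
[279.67024814 444.2444866 ]
```

The tail-end centre is about (453, -151) and the fingers are centred near y = -153 with about a 4 mm gap, so they're well aligned. Now I push gently and read the force.

>>> send_rows(series=[[0.002, -0.001, 0, 0, 0, 0, 0], [0.004, -0.001, 0, 0, 0, 0, 0], [0.005, -0.001, 0, 0, 0, 0, 0], [0.005, -0.001, 0, 0, 0, 0, 0]])

```text
time: 22.32
eef_pos: [443.5, -150.7, -7.4]
tcp_rot: [[0.997, 0.078, -0.006], [0.078, -0.997, -0.001], [-0.006, 0.001, -1.0]]
wrist_force: [-2.9, -0.3, 1.3]
gripper_width: 0.6
```

>>> send_rows(series=[[0.001, 0, 0, 0, 0, 0, 0], [0.002, 0, 0, 0, 0, 0, 0], [0.002, 0, 0, 0, 0, 0, 0]])

```text
time: 22.7
eef_pos: [444.0, -150.8, -7.4]
tcp_rot: [[0.997, 0.078, -0.009], [0.078, -0.997, -0.002], [-0.009, 0.001, -1.0]]
wrist_force: [-8.4, -0.7, 5.1]
gripper_width: 0.6
```

>>> send_rows(series=[[0.001, 0, 0, 0, 0, 0, 0], [0.002, 0, 0, 0, 0, 0, 0], [0.002, 0, 0, 0, 0, 0, 0]])

```text
time: 23.08
eef_pos: [444.4, -150.9, -7.4]
tcp_rot: [[0.997, 0.078, -0.013], [0.078, -0.997, -0.002], [-0.013, 0.001, -1.0]]
wrist_force: [-9.0, -0.3, 5.6]
gripper_width: 0.5
```

>>> send_rows(series=[[0.001, 0, 0, 0, 0, 0, 0], [0.002, 0, 0, 0, 0, 0, 0], [0.002, 0, 0, 0, 0, 0, 0]])

```text
time: 23.45
eef_pos: [444.8, -150.9, -7.4]
tcp_rot: [[0.997, 0.077, -0.017], [0.077, -0.997, -0.002], [-0.017, 0.001, -1.0]]
wrist_force: [-9.2, -0.3, 5.7]
gripper_width: 0.7
```

```bash
python3 - <<'E'
from h import *
from plant import r
for n in("side","top"):
    f=r.grab_frame(n); pickle.dump(f,open(f"{n}16.pkl","wb"))
    cv2.imwrite(f"pics/{n}16.png",cv2.resize(f["image"][200:300,280:400,::-1] if n=="side" else f["image"][190:280,200:340,::-1],None,fx=6 if n=="side" else 5,fy=6 if n=="side" else 5,interpolation=cv2.INTER_CUBIC))
plan(r,[])
E
```

```text
t 23.55 [ 444.8 -150.9   -7.4] F [-8.97 -0.1   6.37] w 0.5 q [-0.39 -0.19  1.87 -0.01  1.47  1.1 ]
```

View pics/top16.png

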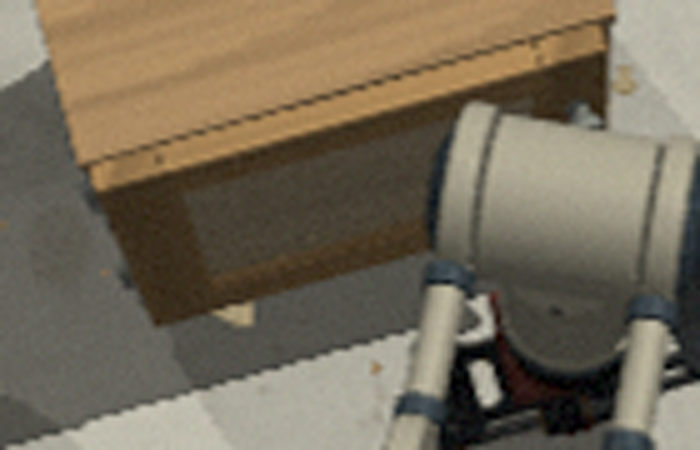

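The door looks shut and flush with the roof edge. The tool is tilting by 0.017 rad as it pushes because each call re-bases on the measured pose. I'll correct the tilt while pressing on.

>>> send_rows(series=[[0.001, 0, 0, 0, 0.5, 0, 0], [0.002, 0, 0, 0, 1, 0, 0], [0.002, 0, 0, 0, 1, 0, 0]])

```text
time: 23.92
eef_pos: [445.2, -150.9, -7.5]
tcp_rot: [[0.997, 0.077, -0.003], [0.077, -0.997, -0.001], [-0.003, 0.0, -1.0]]
wrist_force: [-8.2, -0.4, 4.4]
gripper_width: 0.7
```

```bash
python3 - <<'E'
from h import *
from plant import r
F=[]
for i in range(4): F.append(r.sense()["wrist_force"]);r.grab_frame("side")
print(np.mean(F,0).round(2));plan(r,[(445,-151,-7.4,4.5)])
E
```

```text
[-8.68 -0.4   4.24]
t 24.125 [ 445.2 -150.9   -7.5] F [-9.55 -1.32  5.53] w 0.0 q [-0.4  -0.2   1.89 -0.    1.46  1.1 ]
[-0.0003  0.0001 -0.0001] [ 0.   0.2 -0.1]
```

The force tracks the commanded lead at about 4.5 N/mm, so the wedge is already resisting firmly. I'll raise the lead in small increments.

>>> send_rows(series=[[0.001, 0, 0, 0, 0.2, 0, 0], [0.002, 0, 0, 0, 0.2, 0, 0], [0.0027, 0, 0, 0, 0.2, 0, 0], [0.0027, 0, 0, 0, 0.2, 0, 0]])

```text
time: 24.62
eef_pos: [446.2, -151.0, -7.5]
tcp_rot: [[0.997, 0.077, -0.003], [0.077, -0.997, -0.001], [-0.003, 0.0, -1.0]]
wrist_force: [-10.3, -0.7, 6.3]
gripper_width: 0.4
```

```bash
python3 - <<'E'
from h import *
from plant import r
F=[];P=[]
for i in range(4): s=r.sense();F.append(s["wrist_force"]);P.append(s["eef_pos"]);r.grab_frame("side")
print(np.mean(F,0).round(2),np.mean(P,0).round(2));plan(r,[(445,-151,-7.4,4.5)])
E
```

```text
[-9.38 -0.61  6.2 ] [ 446.2  -150.98   -7.51]
t 24.825 [ 446.2 -151.    -7.5] F [-8.84 -0.76  5.69] w 0.6 q [-0.4  -0.2   1.88 -0.    1.46  1.1 ]
[-0.0012 -0.     -0.0001] [ 0.   0.2 -0.1]
```

The force ratio (fz ≈ 6 N) shows the arm is also pressing the wedge onto the table, which adds about 3.5 N of friction. I'll check how far the door has closed by comparing depth on the free part of the door across frames.

```bash
python3 - <<'E'
from h import *
from plant import r
g=r.grab_frame("top");pickle.dump(g,open("top17.pkl","wb"))
v,u=np.mgrid[:480,:640]
for n in ("top4","top11","top12","top13","top14","top16","top17"):
    f=pickle.load(open(n+".pkl","rb"));W=world(f)
    # left post + top rail front face of door, plane fit on unoccluded part
    out=[]
    m=(W[:,:,2]>30)&(W[:,:,2]<240)&(f["z_map"]>0)&(u>222)&(u<286)&(v>205)&(v<255)&(W[:,:,0]<585)
    P=W[m];w=np.ones(len(P));A=np.c_[P[:,1],np.ones(len(P))]
    for i in range(40):
        c=np.linalg.lstsq(A*w[:,None],P[:,0]*w,rcond=None)[0];e=P[:,0]-A@c;w=1/(1+(e/2)**2)
    # image edge : door top front edge/roof: row gradient in gray at given columns
    print(n,len(P),"slope deg",np.degrees(np.arctan(-c[0])).round(2),"x@-60",(c@[-60,1]).round(2))
    mm=(W[:,:,2]>246)&(W[:,:,2]<256)&(v<226)
cs=[]
for n in ("top4","top14","top17"):
    f=pickle.load(open(n+".pkl","rb"));cs.append(cv2.resize(f["image"][185:225,270:330,::-1],None,fx=10,fy=5,interpolation=cv2.INTER_NEAREST))
cv2.imwrite("pics/cmp.png",np.vstack(cs))
E
```

```text
top4 1626 slope deg 5.8 x@-60 569.84
top11 1620 slope deg 5.69 x@-60 569.91
top12 1627 slope deg 5.86 x@-60 570.17
top13 1552 slope deg 5.84 x@-60 570.35
top14 1634 slope deg 7.3 x@-60 573.97
top16 1613 slope deg 7.39 x@-60 574.76
top17 1625 slope deg 7.63 x@-60 575.38
```

View pics/cmp.png

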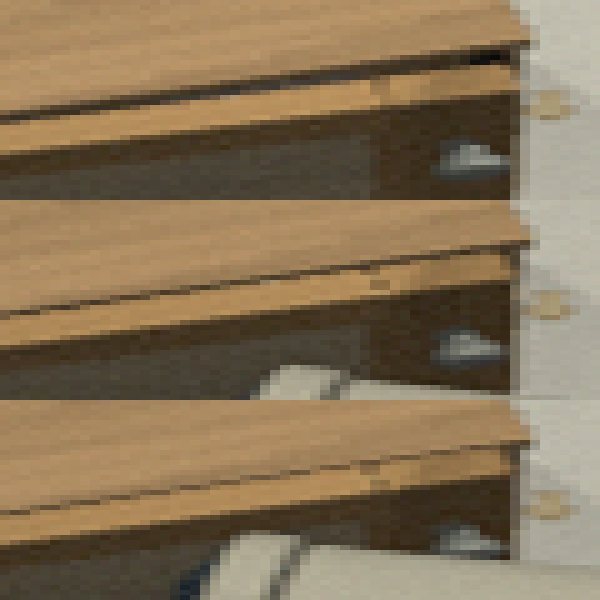

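The gap under the roof edge is closed down to a hairline. The depth fit still shows the door creeping in, by 0.6 mm at y = -60, so it's in the seal phase. I'll push on while lifting the command slightly to take off the downward press.

>>> send_rows(series=[[0.001, 0, -0.0008, 0, 0.2, 0, 0], [0.002, 0, -0.0015, 0, 0.2, 0, 0], [0.0025, 0, -0.0015, 0, 0.2, 0, 0], [0.0025, 0, -0.0015, 0, 0.2, 0, 0]])

```text
time: 25.38
eef_pos: [446.8, -150.6, -7.4]
tcp_rot: [[0.997, 0.076, -0.004], [0.076, -0.997, 0.0], [-0.004, -0.001, -1.0]]
wrist_force: [-7.1, -0.6, -1.1]
gripper_width: 0.6
```

```bash
cat > chk.py <<'E'
from h import *
from plant import r
import sys
F=[];P=[]
for i in range(2):
    s=r.sense();F.append(s["wrist_force"]);P.append(s["eef_pos"]);f=r.grab_frame("top")
pickle.dump(f,open("toplast.pkl","wb"))
print(s["time"],"F",np.mean(F,0).round(2),"p",np.mean(P,0).round(2),"z",s["tcp_rot"][:,2].round(4))
v,u=np.mgrid[:480,:640]
W=world(f)
m=(W[:,:,2]>30)&(W[:,:,2]<240)&(f["z_map"]>0)&(u>222)&(u<270)&(v>205)&(v<255)&(W[:,:,0]<585)
P=W[m];w=np.ones(len(P));A=np.c_[P[:,1],np.ones(len(P))]
for i in range(40):
    c=np.linalg.lstsq(A*w[:,None],P[:,0]*w,rcond=None)[0];e=P[:,0]-A@c;w=1/(1+(e/2)**2)
print(len(P),"slope deg",np.degrees(np.arctan(-c[0])).round(2),"x@-60",(c@[-60,1]).round(2))
E
python3 chk.py; python3 - <<'E'
from h import *
v,u=np.mgrid[:480,:640]
for n in ("top4","top14","top16","top17"):
    f=pickle.load(open(n+".pkl","rb"));W=world(f)
    m=(W[:,:,2]>30)&(W[:,:,2]<240)&(f["z_map"]>0)&(u>222)&(u<270)&(v>205)&(v<255)&(W[:,:,0]<585)
    P=W[m];w=np.ones(len(P));A=np.c_[P[:,1],np.ones(len(P))]
    for i in range(40):
        c=np.linalg.lstsq(A*w[:,None],P[:,0]*w,rcond=None)[0];e=P[:,0]-A@c;w=1/(1+(e/2)**2)
    print(n,len(P),"slope deg",np.degrees(np.arctan(-c[0])).round(2),"x@-60",(c@[-60,1]).round(2))
E
```

```text
25.425 F [-6.9  -0.64 -0.86] p [ 446.84 -150.56   -7.37] z [-4.3e-03  3.0e-04 -1.0e+00]
1224 slope deg 9.33 x@-60 578.93
top4 1202 slope deg 6.85 x@-60 572.08
top14 1208 slope deg 8.58 x@-60 576.82
top16 1203 slope deg 8.44 x@-60 576.99
top17 1209 slope deg 8.94 x@-60 578.29
```

>>> send_rows(series=[[0.001, 0, 0, 0, 0.2, 0, 0], [0.002, 0, 0, 0, 0.2, 0, 0], [0.0025, 0, -0.0003, 0, 0.2, 0, 0], [0.0025, 0, -0.0003, 0, 0.2, 0, 0]])

```text
time: 25.98
eef_pos: [447.1, -150.5, -7.5]
tcp_rot: [[0.997, 0.076, -0.006], [0.076, -0.997, 0.001], [-0.006, -0.001, -1.0]]
wrist_force: [-12.2, -1.2, 4.7]
gripper_width: 0.7
```

```bash
python3 chk.py
```

```text
26.025 F [-11.89  -0.91   4.47] p [ 447.1  -150.55   -7.55] z [-6.1e-03  6.0e-04 -1.0e+00]
1219 slope deg 9.07 x@-60 578.26
```

The force climbed to 12 N with only 0.26 mm of motion and the door no longer moves, so it's shut and jamming. One slightly firmer tap, with the vertical press taken off, will set it.

>>> send_rows(series=[[0.001, 0, -0.0005, 0, 0.2, 0, 0], [0.002, 0, -0.0009, 0, 0.3, 0, 0], [0.0028, 0, -0.001, 0, 0.3, 0, 0], [0.0028, 0, -0.001, 0, 0.3, 0, 0]])

```text
time: 26.58
eef_pos: [447.3, -150.4, -7.5]
tcp_rot: [[0.997, 0.076, -0.007], [0.076, -0.997, 0.001], [-0.007, -0.002, -1.0]]
wrist_force: [-11.2, -0.6, 2.3]
gripper_width: 0.1
```

```bash
python3 chk.py
```

```text
26.625 F [-11.14  -0.92   2.23] p [ 447.33 -150.41   -7.53] z [-0.0071  0.0013 -1.    ]
1216 slope deg 8.97 x@-60 578.17
```

>>> send_rows(series=[[0.001, 0, -0.0003, 0, 0.3, 0, 0], [0.002, 0, -0.0006, 0, 0.4, 0, 0], [0.003, 0, -0.0008, 0, 0.4, 0, 0], [0.0034, 0, -0.0008, 0, 0.4, 0, 0], [0.0034, 0, -0.0008, 0, 0.4, 0, 0]])

```text
time: 27.3
eef_pos: [447.8, -150.3, -7.5]
tcp_rot: [[0.997, 0.075, -0.007], [0.075, -0.997, 0.002], [-0.007, -0.002, -1.0]]
wrist_force: [-13.8, -0.9, 5.5]
gripper_width: 0.9
```

```bash
python3 chk.py
```

```text
27.35 F [-13.46  -0.41   4.8 ] p [ 447.76 -150.35   -7.54] z [-0.0071  0.002  -1.    ]
1216 slope deg 9.01 x@-60 578.4
```

>>> send_rows(series=[[0.001, 0, -0.0005, 0, 0.3, 0, 0], [0.002, 0, -0.0009, 0, 0.4, 0, 0], [0.003, 0, -0.0012, 0, 0.4, 0, 0], [0.0035, 0, -0.0012, 0, 0.4, 0, 0], [0.0035, 0, -0.0012, 0, 0.4, 0, 0]])

```text
time: 28.02
eef_pos: [448.1, -150.2, -7.5]
tcp_rot: [[0.997, 0.075, -0.008], [0.075, -0.997, 0.003], [-0.008, -0.003, -1.0]]
wrist_force: [-14.2, -0.7, 2.7]
gripper_width: 0.7
```

```bash
python3 chk.py
```

```text
28.075 F [-13.64  -1.19   2.82] p [ 448.1  -150.21   -7.53] z [-0.0077  0.0027 -1.    ]
1212 slope deg 9.01 x@-60 578.21
```

The net push is about 12 N and the wedge is barely moving (0.3 mm), so it's tight and below the 16 N at which the door could lift. I'll back straight off, rise and inspect.

>>> send_rows(series=[[-0.005, 0, 0, 0, 0, 0, 0], [-0.03, 0, 0, 0, 0, 0, 0], [-0.05, 0, -0.03, 0, 0, 0, 0], [-0.06, 0, -0.09, 0, 0, 0, 0], [-0.06, 0.04, -0.14, 0, 0, 0, 0], [-0.05, 0.1, -0.18, 0, 0, 0, 0], [-0.04, 0.16, -0.2, 0, 0, 0, 0], [-0.04, 0.22, -0.2, 0, 0, 0, 0], [-0.04, 0.28, -0.2, 0, 0, 0, 0], [-0.06, 0.34, -0.2, 0, 0, 0, 0], [-0.06, 0.34, -0.2, 0, 0, 0, 0]])

```text
time: 29.5
eef_pos: [414.0, -497.7, 189.8]
tcp_rot: [[0.997, 0.071, -0.008], [0.071, -0.997, 0.003], [-0.008, -0.004, -1.0]]
wrist_force: [0.0, 0.3, -1.2]
gripper_width: 0.9
```

```bash
python3 chk.py; python3 - <<'E'
from h import *
from plant import r
for n in("side","top"):
    f=r.grab_frame(n); pickle.dump(f,open(f"{n}18.pkl","wb"))
    cv2.imwrite(f"pics/{n}18.png",cv2.resize(f["image"][160:300,240:400,::-1] if n=="side" else f["image"][170:290,200:360,::-1],None,fx=4.5,fy=4.5,interpolation=cv2.INTER_CUBIC))
f=pickle.load(open("top18.pkl","rb"))
cv2.imwrite("pics/cmp2.png",cv2.resize(f["image"][185:225,270:330,::-1],None,fx=10,fy=5,interpolation=cv2.INTER_NEAREST))
E
```

```text
29.55 F [-0.16  0.51 -0.14] p [ 414.25 -497.21  190.1 ] z [-0.0078  0.0034 -1.    ]
1210 slope deg 9.04 x@-60 578.18
```

View pics/side18.png

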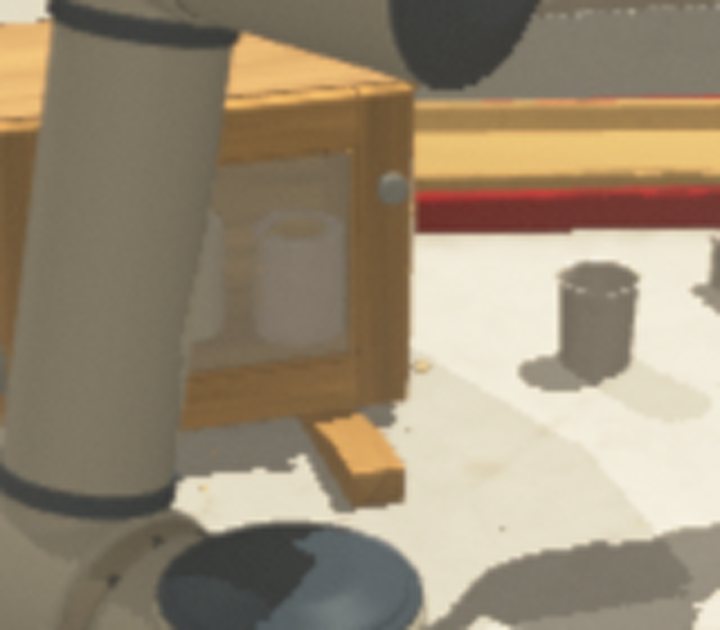

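View pics/top18.png

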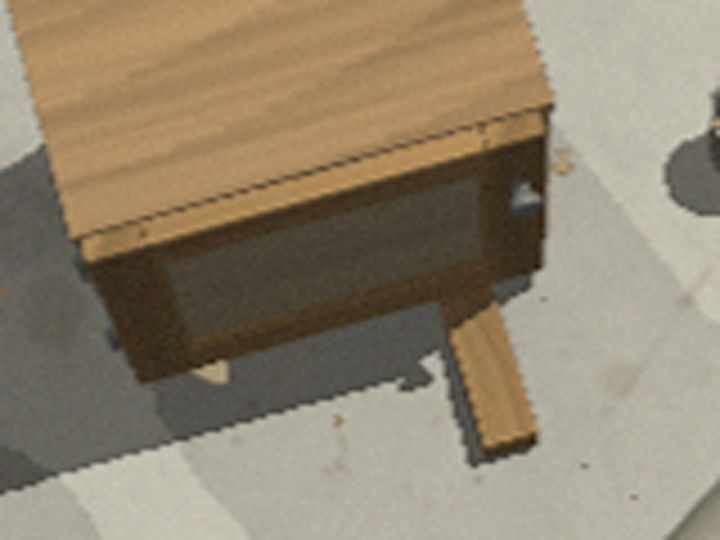

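View pics/cmp2.png

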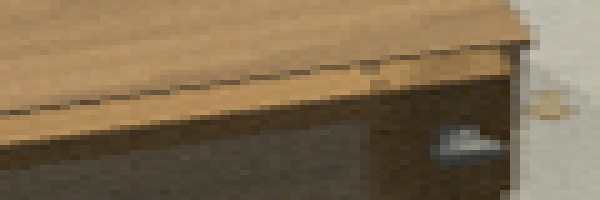

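The wedge is straight and flat, entering the free half of the door, and the door stays flush (depth fit unchanged at 578.2 after release). I have time to check that it hasn't crept back, so I'll re-approach the tail gently and compare where resistance starts with the previous 448 mm.

```bash
python3 - <<'E'
from h import *
from plant import r
f=pickle.load(open("side18.pkl","rb"));q=lambda c:(240+c[0]/4.5,160+c[1]/4.5)
a=ray(f,*q((352,508)),0);b=ray(f,*q((404,498)),0);print("tail corners",a.round(1),b.round(1))
plan(r,[(405,-154,120,4.5),(405,-154,-7.5,4.5),(440,-151,-7.5,4.5)])
E
```

```text
tail corners [ 454.6 -132.7    0. ] [ 461.  -170.6    0. ]
t 29.7 [ 415.9 -493.4  192.3] F [-0.04  1.42  0.17] w 0.5 q [-0.92  0.22  1.11 -0.    1.82  0.57]
[ 0.0152 -0.3391  0.0732] [-0.2  0.4 -0.2]
[ 0.016  -0.3387  0.2007] [-0.2  0.4 -0.2]
[ 0.0512 -0.339   0.2005] [-0.2  0.4 -0.2]
```

>>> send_rows(series=[[-0.01, -0.06, 0, 0, 0, 0, 0], [0.0, -0.12, 0, 0, 0.2, 0, 0], [0.005, -0.18, 0.01, 0, 0.4, 0, 0], [0.01, -0.24, 0.03, 0, 0.4, 0, 0], [0.012, -0.3, 0.05, 0, 0.4, 0, 0], [0.015, -0.339, 0.073, 0, 0.4, 0, 0], [0.016, -0.339, 0.12, 0, 0.4, 0, 0], [0.016, -0.339, 0.17, 0, 0.4, 0, 0], [0.016, -0.339, 0.195, 0, 0.4, 0, 0], [0.016, -0.339, 0.199, 0, 0.4, 0, 0], [0.016, -0.339, 0.199, 0, 0.4, 0, 0]])

```text
time: 31.08
eef_pos: [405.7, -153.3, -4.4]
tcp_rot: [[0.997, 0.077, 0.003], [0.077, -0.997, 0.002], [0.003, -0.002, -1.0]]
wrist_force: [0.2, -0.4, -0.4]
gripper_width: 0.4
```

```bash
python3 - <<'E'
from h import *
from plant import r
plan(r,[(440,-151.5,-7.5,4.5),(446,-151,-7.5,4.5)])
E
```

```text
t 31.075 [ 405.7 -153.3   -4.4] F [ 0.25 -0.41 -0.43] w 0.4 q [-0.44 -0.32  1.98  0.    1.48  1.05]
[0.0344 0.0008 0.0032] [-0.1 -0.2 -0.1]
[0.0404 0.0008 0.0032] [-0.1 -0.2 -0.1]
```

>>> send_rows(series=[[0.008, 0, 0.003, 0, -0.1, 0, 0], [0.018, 0, 0.003, 0, -0.1, 0, 0], [0.028, 0.001, 0.003, 0, -0.1, 0, 0], [0.034, 0.001, 0.003, 0, -0.1, 0, 0], [0.038, 0.001, 0.003, 0, -0.1, 0, 0], [0.04, 0.001, 0.003, 0, -0.1, 0, 0], [0.04, 0.001, 0.003, 0, -0.1, 0, 0]])

```text
time: 31.95
eef_pos: [445.6, -151.2, -7.4]
tcp_rot: [[0.997, 0.077, 0.001], [0.077, -0.997, 0.002], [0.001, -0.002, -1.0]]
wrist_force: [0.5, 1.4, -0.1]
gripper_width: 1.0
```

>>> send_rows(series=[[0.001, 0, 0, 0, 0, 0, 0], [0.001, 0, 0, 0, 0, 0, 0]])

```text
time: 32.2
eef_pos: [446.5, -151.2, -7.4]
tcp_rot: [[0.997, 0.077, 0.001], [0.077, -0.997, 0.002], [0.001, -0.002, -1.0]]
wrist_force: [0.0, 0.5, 0.3]
gripper_width: 0.4
```

>>> send_rows(series=[[0.001, 0, 0, 0, 0, 0, 0], [0.001, 0, 0, 0, 0, 0, 0]])

```text
time: 32.45
eef_pos: [447.6, -151.1, -7.3]
tcp_rot: [[0.997, 0.077, 0.001], [0.077, -0.997, 0.002], [0.001, -0.002, -1.0]]
wrist_force: [-0.2, 0.3, -0.2]
gripper_width: 0.6
```

There's no contact yet at 447.6, so the wedge hasn't crept back. Next is a verification push of about the same strength as before.

>>> send_rows(series=[[0.001, 0, 0, 0, 0, 0, 0], [0.002, 0, -0.0005, 0, 0.1, 0, 0], [0.003, 0, -0.0008, 0, 0.2, 0, 0], [0.003, 0, -0.0008, 0, 0.2, 0, 0]])

```text
time: 32.95
eef_pos: [447.9, -151.0, -7.3]
tcp_rot: [[0.997, 0.076, -0.002], [0.076, -0.997, 0.002], [-0.002, -0.003, -1.0]]
wrist_force: [-9.3, -0.3, 3.1]
gripper_width: 0.9
```

```bash
python3 chk.py
```

```text
33.0 F [-9.72 -0.98  3.47] p [ 447.95 -150.99   -7.3 ] z [-0.0018  0.0024 -1.    ]
1216 slope deg 9.15 x@-60 578.48
```

The wedge takes 9.7 N without moving past its old position, so the jam has held. One last light tap up to the earlier level, then off.

>>> send_rows(series=[[0.001, 0, -0.0003, 0, 0.1, 0, 0], [0.002, 0, -0.0007, 0, 0.2, 0, 0], [0.003, 0, -0.001, 0, 0.3, 0, 0], [0.0036, 0, -0.001, 0, 0.3, 0, 0], [0.0036, 0, -0.001, 0, 0.3, 0, 0]])

```text
time: 33.67
eef_pos: [448.1, -150.9, -7.3]
tcp_rot: [[0.997, 0.076, -0.005], [0.076, -0.997, 0.003], [-0.005, -0.003, -1.0]]
wrist_force: [-13.9, -0.5, 5.6]
gripper_width: 0.4
```

```bash
python3 chk.py
```

```text
33.725 F [-13.28  -1.     5.23] p [ 448.08 -150.93   -7.27] z [-0.0048  0.003  -1.    ]
1205 slope deg 9.31 x@-60 578.83
```

>>> send_rows(series=[[-0.005, 0, 0, 0, 0, 0, 0], [-0.03, 0, 0, 0, 0, 0, 0], [-0.05, 0, -0.03, 0, 0, 0, 0], [-0.06, 0, -0.09, 0, 0, 0, 0], [-0.06, 0.04, -0.14, 0, 0, 0, 0], [-0.05, 0.1, -0.18, 0, 0, 0, 0], [-0.04, 0.16, -0.2, 0, 0, 0, 0], [-0.04, 0.22, -0.2, 0, 0, 0, 0], [-0.04, 0.28, -0.2, 0, 0, 0, 0], [-0.04, 0.3, -0.2, 0, 0, 0, 0], [-0.04, 0.3, -0.2, 0, 0, 0, 0]])

```text
time: 35.15
eef_pos: [431.6, -455.2, 190.6]
tcp_rot: [[0.997, 0.074, -0.005], [0.074, -0.997, 0.004], [-0.005, -0.004, -1.0]]
wrist_force: [-0.3, -0.0, -0.5]
gripper_width: 0.6
```

```bash
python3 chk.py; python3 - <<'E'
from h import *
from plant import r
f=r.grab_frame("top");cv2.imwrite("pics/end.png",f["image"][:,:,::-1])
a=pickle.load(open("top0.pkl","rb"))["image"].astype(int);b=f["image"].astype(int)
for n,(x0,x1,y0,y1) in dict(mould=(140,180,255,300),cup=(350,385,180,215),thermo=(390,462,202,225)).items(): print(n,abs(a-b)[y0:y1,x0:x1].mean().round(1))
E
```

```text
35.2 F [-0.12  0.04 -0.61] p [ 431.8  -454.5   190.93] z [-0.0048  0.0039 -1.    ]
1212 slope deg 8.93 x@-60 578.12
mould 2.9
cup 3.0
thermo 95.5
```

View pics/end.png

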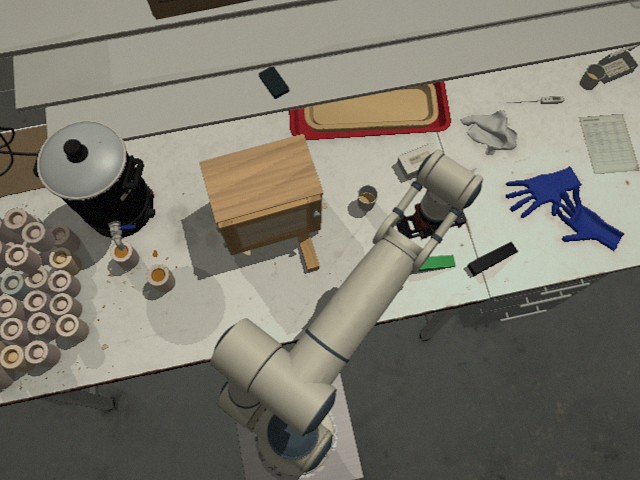

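The end view shows the door shut, the wedge under its free half at about (309, 255), and the mould and cup unchanged. The arm hides the thermometer here, but the tool never went low near it. I'm handing in.

```bash
python3 - <<'E'
from plant import r
print(r.finish_job()); print(r.sense()["time"])
E
```

```text
the job is handed in; nothing more can be done
None
the job is handed in; nothing more can be done
```

The door is shut and the wooden wedge is jammed under its free half. I handed the job in at about 35 s, and no verdict was reported.

I pushed the door to with closed fingers, slid the wedge in while gripping its tail, then pushed on the tail end with closed fingers.

**Last checks**
- **Door shut:** it sat flush with the roof edge, and the depth fit of its front did not change after I let go.
- **Wedge position:** it lay straight and flat, with its tip about 45 mm behind the door's front face and about 58 mm in from the free edge. Both figures are estimates.
- **Jam:** the last pushes reached about 14 N at the wrist, roughly 11–12 N net of table friction, below the 16 N where the door could start to lift. After I let go and came back, the wedge had not crept and took 9.7 N, then 13.3 N, without moving further.
- **Mould and cup:** unchanged in the pictures.

**Not confirmed or not in agreement**
- **Contact force and lift:** I could not measure either directly. The wedge moved only about 1.2 mm after the door stopped closing, so any lift should be about 0.25 mm at most.
- **Fingertip height:** the cameras put the fingertips about 28 mm higher than the reported tool position implied. I relied on the pictures for height.
- **Door angle:** the absolute angles from the depth fit did not agree between pixel regions, so I used only changes from frame to frame.
- **Thermometer:** the arm hid it in the last picture, so the image comparison there failed. The tool was never low near it.

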